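Load the engraver drawer, park its index plunger and close it

TASK

Load every brass blank on the bench into the engraver's open drawer while the plunger still locks it out: one blank to a lane, lying flat, its end pushed hard against the back fence and its side hard against the rib on the left of the lane (seen from the robot). Then pull up the sprung index plunger by its T-handle, twist it until it drops into a rest notch and stays up by itself, and let go; then push the drawer fully home until it seats at its detent, with the blanks still against their stops. Leave the other things on the bench where they are.

Things in the scene. Friction and masses are not known exactly. Their poses are not given: they have to be found in the camera images.
- engraver: Desktop engraver fixed to the bench: grey bed, top 10 mm up; white housing at x = 45 to 210, y = -164 to 169 mm, clear roof 112 mm and rear block 190 mm above the bench. Origin on the bench; x into the housing (the drawer closes to +x), y left, z up. No room for a gripper under the roof: blanks are loaded with the drawer out.
- drawer_slide (a joint): Drawer opening, m: 0 home at its end stop, 0.12 locked out by the plunger (nose in a fork, play 1 mm), 0.126 outer stop. Aluminium, 110 x 272 mm, floor 20 mm above the bench; back fence 12, front panel 28, ribs and side rims only 5 mm above the floor. Friction 1 N; a spring detent adds some 4 N from 13 mm before home, draws it in over the last 2 mm and holds it (4 N to pull out).
- drawer_handle (a point): Middle of the drawer's steel bar handle, on the bar's axis, 40 mm above the bench. The bar is 10 mm thick, 90 mm long along y, 35 mm in front of the front panel; it can be pinched from above (fingers closing along x) or pushed. Moves with the drawer; axes as the engraver's.
- plunger_lift (a joint): How far the index plunger is pulled up, m: 0 down (drawer locked), 0.014 resting in a rest notch (nose clear of the drawer's fork), over 0.017 needed to turn it over the collar's teeth, 0.024 upper stop. A spring pulls it down, 5 N at 0, 7.5 N at the top.
- plunger_turn (a joint): Turn of the plunger about its vertical axis, rad, counter-clockwise from above: 0 = T-handle along the engraver's x, cross pin in a deep slot (it turns only when pulled up). Rest notches, 3 mm deep, at +1.047 and -1.047 (60 degrees; either will do); stops at 1.25. Standing on a tooth between them is not parked.
- plunger_grip (a point): Point on the plunger's axis in its black T-handle, 7 mm below the handle's top. T: 42 mm long (this point's x), 12 mm thick (y), 24 mm high; while down it spans 76 to 100 mm above the bench, over a steel castle collar (40 mm across, top at 69 mm). Lifts and turns with the plunger. On a bracket right of the drawer, at x = -115, y = -174 mm of the engraver.
- lane0 (a point): Lane 0 of the drawer (leftmost): the corner at floor level between the back fence and the rib on the lane's left. The lane runs 94 mm to -x and 48 mm to -y from it; x towards the fence, y towards the rib, z up. A blank against both stops has its centre at x = -25, y = -9, z = 9 mm, length along x. Lanes 52 mm apart; moves with the drawer.
- lane1 (a point): Lane 1 of the drawer (second from left): the corner at floor level between the back fence and the rib on the lane's left. The lane runs 94 mm to -x and 48 mm to -y from it; x towards the fence, y towards the rib, z up. A blank against both stops has its centre at x = -25, y = -9, z = 9 mm, length along x. Lanes 52 mm apart; moves with the drawer.
- lane2 (a point): Lane 2 of the drawer (middle): the corner at floor level between the back fence and the rib on the lane's left. The lane runs 94 mm to -x and 48 mm to -y from it; x towards the fence, y towards the rib, z up. A blank against both stops has its centre at x = -25, y = -9, z = 9 mm, length along x. Lanes 52 mm apart; moves with the drawer.
- lane3 (a point): Lane 3 of the drawer (second from right): the corner at floor level between the back fence and the rib on the lane's left. The lane runs 94 mm to -x and 48 mm to -y from it; x towards the fence, y towards the rib, z up. A blank against both stops has its centre at x = -25, y = -9, z = 9 mm, length along x. Lanes 52 mm apart; moves with the drawer.
- lane4 (a point): Lane 4 of the drawer (rightmost): the corner at floor level between the back fence and the rib on the lane's left. The lane runs 94 mm to -x and 48 mm to -y from it; x towards the fence, y towards the rib, z up. A blank against both stops has its centre at x = -25, y = -9, z = 9 mm, length along x. Lanes 52 mm apart; moves with the drawer.
- blank0: Square brass bar, a stamp blank, 50 x 18 x 18 mm, 135 g. Origin at its centre; x along its length. Lies loose on the bench left of the engraver at the start (origin 9 mm above the bench); three to five of them are there. All alike: any blank may go in any lane, either end first.
- blank1: Square brass bar, a stamp blank, 50 x 18 x 18 mm, 135 g. Origin at its centre; x along its length. Lies loose on the bench left of the engraver at the start (origin 9 mm above the bench); three to five of them are there. All alike: any blank may go in any lane, either end first.
- blank2: Square brass bar, a stamp blank, 50 x 18 x 18 mm, 135 g. Origin at its centre; x along its length. Lies loose on the bench left of the engraver at the start (origin 9 mm above the bench); three to five of them are there. All alike: any blank may go in any lane, either end first.
- blank3: Square brass bar, a stamp blank, 50 x 18 x 18 mm, 135 g. Origin at its centre; x along its length. Lies loose on the bench left of the engraver at the start (origin 9 mm above the bench); three to five of them are there. All alike: any blank may go in any lane, either end first.
- blank4: Square brass bar, a stamp blank, 50 x 18 x 18 mm, 135 g. Origin at its centre; x along its length. Lies loose on the bench left of the engraver at the start (origin 9 mm above the bench); three to five of them are there. All alike: any blank may go in any lane, either end first.
- screwdriver: Bystander: screwdriver lying on the bench, right.
- oil_jar: Bystander: small jar, 52 mm across, 60 mm high, left of the housing. Origin under its base.
- bottle: Bystander: small amber bottle, 48 mm across, 100 mm high, far right. Origin under its base.
- dish: Bystander: white dish, 70 mm across, far left. Origin under its base.

How it is judged (in metres and radians):
On the way, in this order (a step that is already met when the one before it is completed fails the run):
1. every blank lies in a lane against fence and rib while the plunger still locks the drawer out (x of blank0 in the frame of lane0 between -0.028 and -0.022 m and z of blank0 in the frame of lane0 between 0.006 and 0.012 m and angle between the x axis of each of blank0, blank1, blank2, blank3, blank4 and the x axis of lane0, either way round below 0.06 rad and (y of blank0 in the frame of lane0 between -0.012 and -0.006 m or y of blank0 in the frame of lane1 between -0.012 and -0.006 m or y of blank0 in the frame of lane2 between -0.012 and -0.006 m or y of blank0 in the frame of lane3 between -0.012 and -0.006 m or y of blank0 in the frame of lane4 between -0.012 and -0.006 m) and x of blank1 in the frame of lane0 between -0.028 and -0.022 m and z of blank1 in the frame of lane0 between 0.006 and 0.012 m and (y of blank1 in the frame of lane0 between -0.012 and -0.006 m or y of blank1 in the frame of lane1 between -0.012 and -0.006 m or y of blank1 in the frame of lane2 between -0.012 and -0.006 m or y of blank1 in the frame of lane3 between -0.012 and -0.006 m or y of blank1 in the frame of lane4 between -0.012 and -0.006 m) and x of blank2 in the frame of lane0 between -0.028 and -0.022 m and z of blank2 in the frame of lane0 between 0.006 and 0.012 m and (y of blank2 in the frame of lane0 between -0.012 and -0.006 m or y of blank2 in the frame of lane1 between -0.012 and -0.006 m or y of blank2 in the frame of lane2 between -0.012 and -0.006 m or y of blank2 in the frame of lane3 between -0.012 and -0.006 m or y of blank2 in the frame of lane4 between -0.012 and -0.006 m) and x of blank3 in the frame of lane0 between -0.028 and -0.022 m and z of blank3 in the frame of lane0 between 0.006 and 0.012 m and (y of blank3 in the frame of lane0 between -0.012 and -0.006 m or y of blank3 in the frame of lane1 between -0.012 and -0.006 m or y of blank3 in the frame of lane2 between -0.012 and -0.006 m or y of blank3 in the frame of lane3 between -0.012 and -0.006 m or y of blank3 in the frame of lane4 between -0.012 and -0.006 m) and x of blank4 in the frame of lane0 between -0.028 and -0.022 m and z of blank4 in the frame of lane0 between 0.006 and 0.012 m and (y of blank4 in the frame of lane0 between -0.012 and -0.006 m or y of blank4 in the frame of lane1 between -0.012 and -0.006 m or y of blank4 in the frame of lane2 between -0.012 and -0.006 m or y of blank4 in the frame of lane3 between -0.012 and -0.006 m or y of blank4 in the frame of lane4 between -0.012 and -0.006 m) and linear speed of each of blank0, blank1, blank2, blank3, blank4 below 0.02 m/s and value of joint plunger_lift below 0.004 m and value of joint drawer_slide above 0.115 m), for 0.2 s.
2. the plunger is up in a rest notch by itself, let go (value of joint plunger_lift between 0.011 and 0.0162 m and (value of joint plunger_turn above 0.9 rad or value of joint plunger_turn below -0.9 rad) and contact force between the fingers and plunger_turn below 0.3 N), for 0.3 s.
3. the drawer is home (value of joint drawer_slide below 0.0025 m), for 0.2 s.
At the end, for the whole second after the job is handed in: Each blank present lies flat, at rest, within 3 mm of fence and left rib of its own lane and 0.06 rad of the lane's line; the plunger rests let go in a rest notch (lift 11 to 16 mm, turned over 0.9 rad either way); the drawer is within 2.5 mm of home (all of step 2 and x of blank0 in the frame of lane0 between -0.028 and -0.022 m and z of blank0 in the frame of lane0 between 0.006 and 0.012 m and angle between the x axis of each of blank0, blank1, blank2, blank3, blank4 and the x axis of lane0, either way round below 0.06 rad and (y of blank0 in the frame of lane0 between -0.012 and -0.006 m or y of blank0 in the frame of lane1 between -0.012 and -0.006 m or y of blank0 in the frame of lane2 between -0.012 and -0.006 m or y of blank0 in the frame of lane3 between -0.012 and -0.006 m or y of blank0 in the frame of lane4 between -0.012 and -0.006 m) and x of blank1 in the frame of lane0 between -0.028 and -0.022 m and z of blank1 in the frame of lane0 between 0.006 and 0.012 m and (y of blank1 in the frame of lane0 between -0.012 and -0.006 m or y of blank1 in the frame of lane1 between -0.012 and -0.006 m or y of blank1 in the frame of lane2 between -0.012 and -0.006 m or y of blank1 in the frame of lane3 between -0.012 and -0.006 m or y of blank1 in the frame of lane4 between -0.012 and -0.006 m) and x of blank2 in the frame of lane0 between -0.028 and -0.022 m and z of blank2 in the frame of lane0 between 0.006 and 0.012 m and (y of blank2 in the frame of lane0 between -0.012 and -0.006 m or y of blank2 in the frame of lane1 between -0.012 and -0.006 m or y of blank2 in the frame of lane2 between -0.012 and -0.006 m or y of blank2 in the frame of lane3 between -0.012 and -0.006 m or y of blank2 in the frame of lane4 between -0.012 and -0.006 m) and x of blank3 in the frame of lane0 between -0.028 and -0.022 m and z of blank3 in the frame of lane0 between 0.006 and 0.012 m and (y of blank3 in the frame of lane0 between -0.012 and -0.006 m or y of blank3 in the frame of lane1 between -0.012 and -0.006 m or y of blank3 in the frame of lane2 between -0.012 and -0.006 m or y of blank3 in the frame of lane3 between -0.012 and -0.006 m or y of blank3 in the frame of lane4 between -0.012 and -0.006 m) and x of blank4 in the frame of lane0 between -0.028 and -0.022 m and z of blank4 in the frame of lane0 between 0.006 and 0.012 m and (y of blank4 in the frame of lane0 between -0.012 and -0.006 m or y of blank4 in the frame of lane1 between -0.012 and -0.006 m or y of blank4 in the frame of lane2 between -0.012 and -0.006 m or y of blank4 in the frame of lane3 between -0.012 and -0.006 m or y of blank4 in the frame of lane4 between -0.012 and -0.006 m) and linear speed of each of blank0, blank1, blank2, blank3, blank4 below 0.02 m/s and value of joint drawer_slide below 0.0025 m); the robot touches nothing.
It fails at once if the screwdriver is moved more than 3 cm (distance of screwdriver from where it was at the start of the episode above 0.03 m).
It fails at once if the oil_jar is moved more than 3 cm or tipped (distance of oil_jar from where it was at the start of the episode above 0.03 m or angle between oil_jar's own z axis and vertical above 0.5 rad).
It fails at once if the bottle is moved more than 3 cm or tipped (distance of bottle from where it was at the start of the episode above 0.03 m or angle between bottle's own z axis and vertical above 0.5 rad).
It fails at once if the dish is moved more than 3 cm or tipped (distance of dish from where it was at the start of the episode above 0.03 m or angle between dish's own z axis and vertical above 0.5 rad).
Of blank0, blank1, blank2, blank3, blank4 only 3 to 5 are there at a start; the rules pass over those that are not, and their reading is None.
At some moment in a run one of blank0, blank1, blank2, blank3, blank4 may be knocked a few centimetres aside while the robot is not near it.
Once in a run the grip may slacken for a moment while it holds something.
It also fails if it takes over 210 s, if anything falls off the work surface, if the arm or the gripper's body presses on something with over 40 N, if the wrist force passes 120 N, or if a joint passes its speed limit or range.

ROBOT

A 7-joint arm with a two-finger parallel gripper is mounted at the origin on the work surface. World frame = base frame: x ahead of the robot, y to its left, z up, the work surface at z = 0. Lengths are in m, angles in degrees, forces in N, time in s.
With the tool pointing down it reaches from about 0.35 to 0.9 m from the base axis. Payload 7.2 kg.
Tool frame: the origin (TCP) lies between the finger pads; the fingertips stand robot.tip_reach ahead of it and the grasp point (between the pads) lies 2 mm behind it (robot.tip_reach is the distance from the TCP to the fingertips, in m); z points along the fingers, y is the line along which they close (so a half turn about z gives the same grasp; the last joint's range is limited). The gripper opens to 88 mm and grips with 3 to 60 N. Pads are 20 mm wide; open, the fingers measure 115 mm over their backs; the gripper's body (75 mm by 178 mm) begins 61 mm behind the grasp point.
Start: joints at [-69.053, 23.554, -0.728, 91.456, 0.321, 64.991, -4.71], TCP at [0.263, 0.567, 0.24] pointing down, gripper open.
Joint ranges: [-169.25, 169.25], [-16.82, 113.86], [-84.01, 82.57], [7.8, 145.47], [-59.2, 239.2], [7.22, 106.19], [-163.78, 163.78]. Speed limits (degrees/s): [136.94, 136.94, 172.46, 172.46, 180, 180, 180].

INTERFACE

Orientations are given as [roll, pitch, yaw] about the fixed x, y, z axes, in that order (R = Rz(yaw) Ry(pitch) Rx(roll)).
In Python, from workcell import telemetry, optics, order, robot gives the robot as it stands. The module is installed in compiled form; this text tells all that it offers.
- The arm moves only by the tool jog_arm, never from a script. Its argument "moves" is one flat list of numbers, 7 for each row, row after row: the turn, a rotation vector about the tool's x, y, z scaled (see below), then the shift along the tool's x, y, z scaled (see below), then the opening, from 0 (shut) to 1 (fully open). In form: [wx, wy, wz, dx, dy, dz, jaw, wx, wy, wz, dx, dy, dz, jaw, ...]. A call has 1 to 12 rows; each row shifts and turns the commanded pose from where the row before left it, along the tool's axes as they then stand; what a row does not reach is not made up. The controller multiplies each number of a shift by 400 mm and each number of a turn by 180 degrees. A row lasts 1/10 s, in which the tool goes at most 50 mm and 8.59 degrees, less where a joint would pass 70% of its speed; a pose out of reach is approached as far as the arm can. A call with a number of a shift or a turn outside -1 to 1 is refused whole. A call with a gripper value outside its range is refused whole. The fingers move at their own pace and stop on an object; the grip force is fixed at half the most. Time passes only in rows, so rows that do not move let the fingers close. It gives the time, the measured TCP pose, the force, the opening and the grip force at its end, in the units of the state.
- telemetry.read_state(): the state, without advancing time (a new reading comes with each control period).
- optics.get_image(name): name is "scene" or "top"; returns a dict with "color" (384x512x3 uint8, blue, green, red), "vfov" (degrees; the focal length in pixels is half the picture's height over the tangent of half this angle, whatever the lens; pixels are square), "cx", "cy" (the principal point, pixels), "world_to_cam" (4x4, takes a point from world to camera coordinates). Camera axes: x right, y up, looking along -z (the intrinsics and any distortion apply to the point x, -y, -z); pixel columns grow to the right and rows downward; lengths in m; the calibration is good to about 2 mm. A picture is of the moment at which its call begins. There is no depth.
- order.sign_off(): hands the job in; it is judged then, once.
The state is a dict: "time_s": time; "qpos": joint angles; "qd": joint speeds; "joint_efforts": joint torques, N m; "eef_pos": TCP position; "eef_rot": TCP orientation; "wrist_force": force on the tool from outside, world axes, zero at the start; "ft_torque": the same for the moment, N m; "gripper_width": finger opening in m; "grasp_force": force on a finger pad.
Only numpy, scipy, OpenCV 4.12 (cv2) and the standard library are available. Lean on these libraries where they do the work, as an engineer would, in place of code of your own. Each camera call takes 0.05 s, during which the arm holds its last target. There are 200 camera calls.

## Working session

There is one attempt and no reset: what is moved stays moved. The work goes in short steps, Python scripts to look and compute and a tool call to move; the robot and the scene stay as the last step left them, time stands still between calls to the robot, and variables do not carry over. Pictures are saved under pics/ and viewed, at most 14 in all, crops included, and the job is handed in when it is done.

Besides the shell and the picture viewer there is one more tool, called after ">>>" by a JSON object that holds its "name" and its "arguments", one argument or row to a line. jog_arm: Moves the arm, as the interface text tells. Its arguments: {"type":"object","properties":{"moves":{"type":"array"}},"required":["moves"]}

```bash
mkdir -p pics; cat > h.py <<'E'
import numpy as np, cv2
from workcell import telemetry, optics, order, robot
def grab(name,fn=None):
    im=optics.get_image(name)
    if fn: cv2.imwrite('pics/'+fn,im['color'])
    return im
def ray(im,u,v):
    h=im['color'].shape[0]; f=h/2/np.tan(np.radians(im['vfov'])/2)
    d=np.array([(u-im['cx'])/f,-(v-im['cy'])/f,-1.]); T=np.linalg.inv(im['world_to_cam'])
    return T[:3,3],T[:3,:3]@d
def pix2w(im,u,v,z):
    o,d=ray(im,u,v); return o+d*(z-o[2])/d[2]
def w2pix(im,p):
    h=im['color'].shape[0]; f=h/2/np.tan(np.radians(im['vfov'])/2)
    c=im['world_to_cam']@np.r_[p,1]; return im['cx']+f*c[0]/-c[2], im['cy']-f*c[1]/-c[2]
E
python3 - <<'E'
from h import *
for n in('scene','top'):
    i=grab(n,n+'0.png'); print({k:v for k,v in i.items() if k!='color'})
    cv2.imwrite(f'pics/{n}0b.png',cv2.resize(i['color'],(800,600),interpolation=cv2.INTER_CUBIC))
print(telemetry.read_state(), robot.tip_reach)
E
```

```text
{'vfov': 43.37455316774697, 'cx': 257.77030771907044, 'cy': 194.7311593803727, 'world_to_cam': array([[-0.93879522,  0.34423374, -0.01291003,  0.55228957],
       [-0.21901973, -0.56754543,  0.7936766 ,  0.06042141],
       [ 0.26588323,  0.74792735,  0.60820292, -1.50760546],
       [ 0.        ,  0.        ,  0.        ,  1.        ]])}
{'vfov': 57.901413679622365, 'cx': 258.4419325189222, 'cy': 186.7225406128088, 'world_to_cam': array([[-0.01785971, -0.99982565, -0.00545052,  0.00941259],
       [ 0.98883888, -0.0184694 ,  0.14783964, -0.58442014],
       [-0.14791453, -0.00274931,  0.98899633, -1.1730433 ],
       [ 0.        ,  0.        ,  0.        ,  1.        ]])}
{'time_s': 0.1, 'qpos': array([-69.05507318,  23.59390016,  -0.73084232,  91.49862976,
         0.3206795 ,  64.99052287,  -4.7089787 ]), 'qd': array([ 0.02269109, -0.08756817, -0.01447829, -0.11702486,  0.03388209,
       -0.0215894 ,  0.05850569]), 'joint_efforts': array([ 3.47305140e-03, -5.89097250e+01,  6.43970333e-01, -2.91708934e+01,
       -5.37562848e-02,  1.44972707e-02,  6.10297843e-05]), 'eef_pos': array([0.26250586, 0.56672637, 0.23891406]), 'eef_rot': array([-1.79919108e+02,  4.56184122e-03,  1.55151838e+02]), 'wrist_force': array([ 0.26889931, -0.22359368, -0.47590027]), 'ft_torque': array([ 0.00835288, -0.0265892 , -0.03980661]), 'grasp_force': 0.0, 'gripper_width': 0.08783943462909304} 0.017
```

View pics/top0b.png

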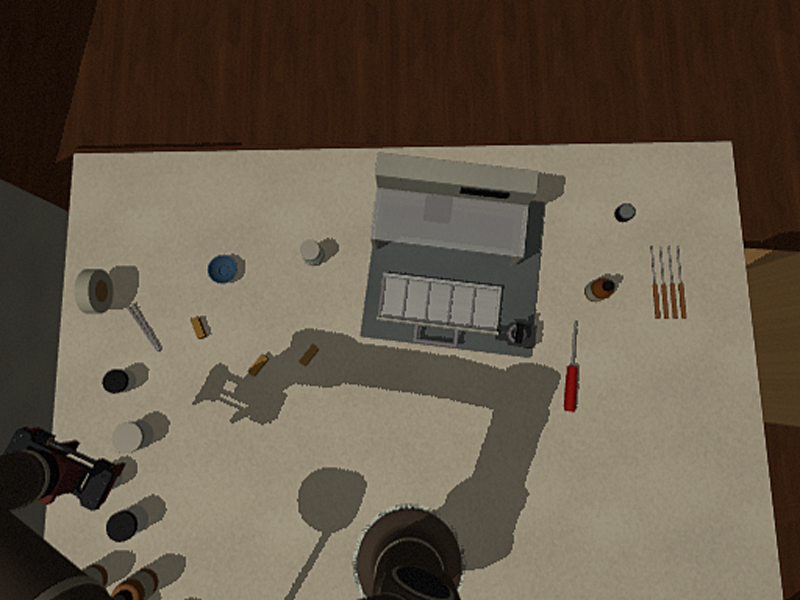

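View pics/scene0b.png

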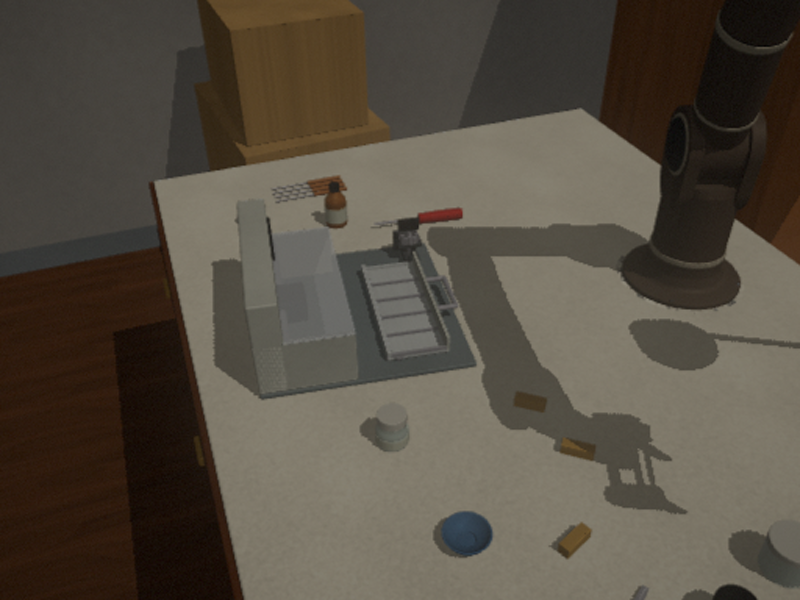

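The top view shows three blanks, at about (199,327), (259,364) and (309,354) in the 800x600 image. The drawer is at about (440,300) and the plunger at (518,330). Next I'll take enlarged crops.

```bash
python3 - <<'E'
import cv2,numpy as np
a=cv2.imread('pics/top0.png')
c1=a[195:245,115:215]; c2=a[165:232,225:350]
# brighten
r=lambda c,s:cv2.resize(cv2.convertScaleAbs(c,alpha=1.6),None,fx=s,fy=s,interpolation=cv2.INTER_CUBIC)
cv2.imwrite('pics/c1.png',r(c1,8)); cv2.imwrite('pics/c2.png',r(c2,6.4))
E
```

```text
(no output)
```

View pics/c1.png

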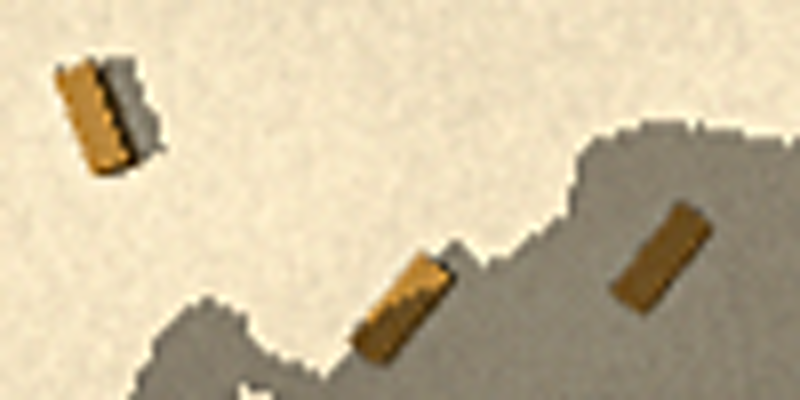

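View pics/c2.png

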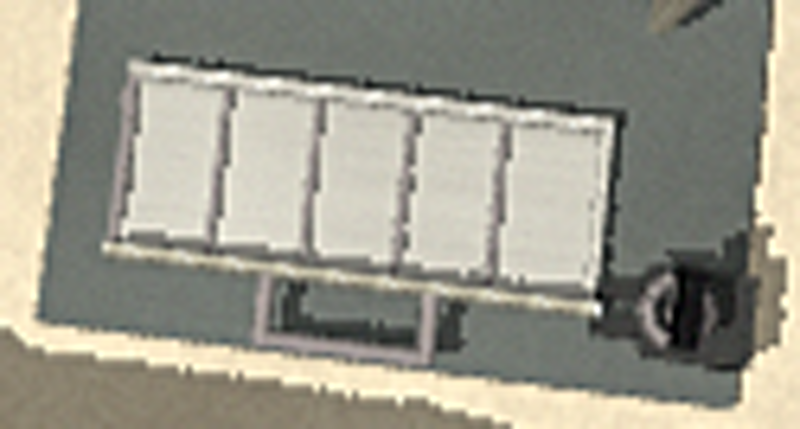

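The left crop shows three blanks, with centres near (95,117), (403,309) and (662,258) in crop pixels. The right crop shows the drawer, turned about -7°, with five empty lanes, the handle at (345,350) and the T-handle at (683,305). Now I'll convert these to world coordinates.

```bash
cat >> h.py <<'E'
def crop(p,s,ox,oy): return (p[0]+.5)/s-.5+ox,(p[1]+.5)/s-.5+oy
E
python3 - <<'E'
from h import *
np.set_printoptions(precision=4,suppress=True)
im=grab('top')
def W1(p,z): return pix2w(im,*crop(p,8,115,195),z)[:2]
def W2(p,z): return pix2w(im,*crop(p,6.4,225,165),z)[:2]
for c in ([(57,70),(93,60),(133,162),(97,175)],[(422,252),(455,280),(385,365),(350,340)],[(683,200),(713,228),(643,315),(611,288)]):
    q=np.array([W1(p,.018) for p in c]); e=(q[3]-q[0]+q[2]-q[1])/2
    print('blank',q.mean(0),np.linalg.norm(e),np.linalg.norm(q[1]-q[0]),'ang',np.degrees(np.arctan2(e[1],e[0]))%180)
P={'BL':(130,62,.032),'BR':(617,120,.032),'FL':(105,245,.048),'FR':(600,310,.048),'h1':(262,342,.045),'h2':(432,358,.045),'T':(683,305,.1),
'r0t':(132,82,.025),'r0b':(118,240,.025),'r1t':(228,90,.025),'r1b':(212,245,.025),'r2t':(318,100,.025),'r2b':(306,255,.025),'r3t':(412,113,.025),'r3b':(398,268,.025),'r4t':(503,125,.025),'r4b':(492,283,.025),'bedFL':(38,322,.01),'bedFR':(740,405,.01)}
Q={k:W2(v[:2],v[2]) for k,v in P.items()}
for k in Q: print(k,Q[k])
for a,b in(('BR','BL'),('FR','FL'),('h2','h1'),('bedFR','bedFL')):
    d=Q[b]-Q[a];print(a,b,np.linalg.norm(d),np.degrees(np.arctan2(-d[0],d[1])))
for i in range(5):
    d=Q[f'r{i}t']-Q[f'r{i}b'];print(i,np.degrees(np.arctan2(d[1],d[0])),np.linalg.norm(d))
E
```

```text
blank [0.5166 0.4691] 0.05034764256606171 0.016425644973068795 ang 22.870030966938117
blank [0.4293 0.3303] 0.04798225845949525 0.019376152532913325 ang 140.68908087918996
blank [0.4497 0.2164] 0.048815958487816245 0.01830466952226624 ang 140.62485246551583
BL [0.6319 0.0462]
BR [ 0.5942 -0.2228]
FL [0.5284 0.0603]
FR [ 0.4883 -0.2062]
h1 [ 0.4746 -0.0237]
h2 [ 0.4643 -0.1151]
T [ 0.4864 -0.2403]
r0t [0.6219 0.0455]
r0b [0.5334 0.0543]
r1t [ 0.6163 -0.008 ]
r1b [0.5296 0.0024]
r2t [ 0.6097 -0.0581]
r2b [ 0.5232 -0.0493]
r3t [ 0.6014 -0.1102]
r3b [ 0.515  -0.0998]
r4t [ 0.5937 -0.1606]
r4b [ 0.5058 -0.1513]
bedFL [0.49   0.1001]
bedFR [ 0.4371 -0.2875]
BR BL 0.2716229095224182 -7.977523919038619
FR FL 0.2694556273461459 -8.556771721128467
h2 h1 0.0919709668703301 -6.407720051920354
bedFR bedFL 0.3911993213394891 -7.768010260859003
0 -5.692190867588982 0.08891521933121994
1 -6.875443488669 0.08729476996782698
2 -5.772609235987175 0.08700368907811036
3 -6.853905936494784 0.08698302193357456
4 -6.0397082421738375 0.08836795538956078
```

```bash
cat >> h.py <<'E'
def plan(x,y,z,yaw=None,st=None):
    """shift in tool units (turn done after shift) from measured pose to target"""
    from scipy.spatial.transform import Rotation as R
    s=telemetry.read_state(); r=R.from_euler('xyz',s['eef_rot'],degrees=True)
    d=r.inv().apply(np.array([x,y,z])-s['eef_pos'])/.4
    print('t',round(s['time_s'],1),'pos',np.round(s['eef_pos'],4),'rot',np.round(s['eef_rot'],2),'shift units',np.round(d,4),'min rows',np.ceil(np.linalg.norm(d)/.12))
    if yaw is not None: print('wz units',round(-(((yaw-s['eef_rot'][2]+180)%360)-180)/180,4))
E
echo
```

>>> {"name": "jog_arm", "arguments": {
  "moves": [0,0,0,-0.0793,-0.0598,0.03,1,0,0,0,-0.0793,-0.0598,0.03,1,0,0,0,-0.0793,-0.0598,0.03,1,0,0,0,-0.0793,-0.0598,0.03,1,0,0,0,-0.0793,-0.0598,0.03,1,0,0,0,-0.0793,-0.0598,0.03,1,0,0,0,-0.0793,-0.0598,0.03,1,0,0,0,-0.0793,-0.0598,0.03,1,0,0,0,-0.0793,-0.0598,0.03,1,0,0,0,-0.0793,-0.0598,0.03,1,0,0,0.0404,0,0,0,1,0,0,0.0404,0,0,0,1]
}}

```text
time_s: 1.35
eef_pos: [0.4505, 0.2147, 0.1191]
eef_rot: [-179.9, -0.0, 140.1]
wrist_force: [-0.3, 0.4, -0.7]
gripper_width: 0.0879
grasp_force: 0.0
```

>>> {"name": "jog_arm", "arguments": {
  "moves": [0,0,0,0.003,0.003,0.0594,1,0,0,0,0,0,0.0594,1,0,0,0,0,0,0.0594,1,0,0,0,0,0,0.0594,1,0,0,0,0,0,0,0,0,0,0,0,0,0,0,0,0,0,0,0,0,0,0,0,0,0,0,0,0,0,0,0,0,0,0,0,0,0,0,0,0,0,0]
}}

```text
time_s: 2.35
eef_pos: [0.4501, 0.2187, 0.0252]
eef_rot: [179.9, 0.0, 140.6]
wrist_force: [0.1, -0.5, 0.7]
gripper_width: 0.0434
grasp_force: 0.0
```

```bash
python3 - <<'E'
from h import *
plan(.4497,.2164,.0245,140.6)
i=grab('scene'); a=i['color'][120:384,180:460]
cv2.imwrite('pics/s1.png',cv2.resize(cv2.convertScaleAbs(a,alpha=1.5),None,fx=2.2,fy=2.2,interpolation=cv2.INTER_CUBIC))
E
```

```text
t 2.4 pos [0.4501 0.2187 0.0252] rot [1.7994e+02 2.0000e-02 1.4060e+02] shift units [-0.0028 -0.005   0.0018] min rows 1.0
wz units 0.0
```

View pics/s1.png

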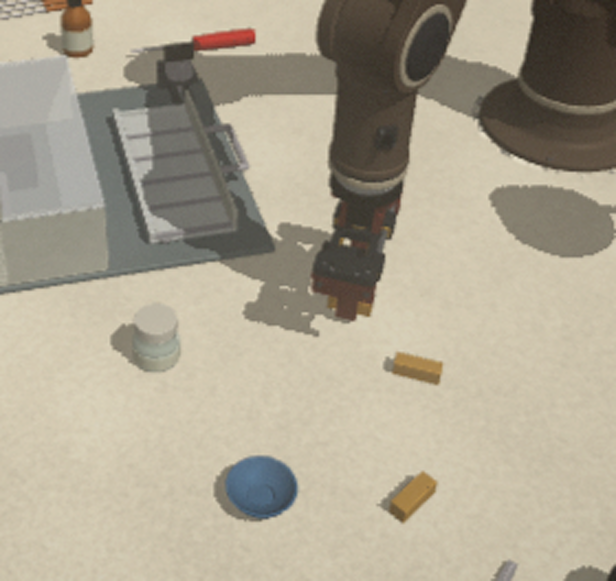

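Two blanks lie free at (417,367) and (413,496), and the fingers straddle the third at (348,300). I'll finish closing and lift.

>>> {"name": "jog_arm", "arguments": {
  "moves": [0,0,0,0,0,0.001,0,0,0,0,0,0,0,0,0,0,0,0,0,0,0,0,0,0,0,0,0,0,0,0,0,0,0,0,0,0,0,0,0,0,-0.08,0,0,0,0,0,0,-0.1,0,0,0,0,0,0,-0.07,0]
}}

```text
time_s: 3.2
eef_pos: [0.45, 0.2183, 0.1259]
eef_rot: [180.0, 0.0, 140.6]
wrist_force: [0.1, 0.2, -1.6]
gripper_width: 0.0177
grasp_force: 30.0
```

```bash
python3 - <<'E'
from h import *
plan(.5743,-.0735,.11,172.3)
E
```

```text
t 3.2 pos [0.45   0.2183 0.1259] rot [1.7998e+02 1.0000e-02 1.4059e+02] shift units [-0.7033 -0.3663  0.0398] min rows 7.0
wz units -0.1762
```

>>> {"name": "jog_arm", "arguments": {
  "moves": [0,0,0,-0.088,-0.0458,0.005,0,0,0,0,-0.088,-0.0458,0.005,0,0,0,0,-0.088,-0.0458,0.005,0,0,0,0,-0.088,-0.0458,0.005,0,0,0,0,-0.088,-0.0458,0.005,0,0,0,0,-0.088,-0.0458,0.005,0,0,0,0,-0.088,-0.0458,0.005,0,0,0,0,-0.088,-0.0458,0.005,0,0,0,-0.044,0,0,0,0,0,0,-0.044,0,0,0,0,0,0,-0.044,0,0,0,0,0,0,-0.044,0,0,0,0]
}}

```text
time_s: 4.4
eef_pos: [0.574, -0.0737, 0.1077]
eef_rot: [-180.0, -0.1, 172.6]
wrist_force: [-0.1, 0.5, -2.0]
gripper_width: 0.0178
grasp_force: 30.0
```

```bash
python3 - <<'E'
from h import *
plan(.5743,-.0735,.047,172.3)
i=grab('top'); a=i['color'][155:235,215:355]
cv2.imwrite('pics/t2.png',cv2.resize(cv2.convertScaleAbs(a,alpha=1.5),None,fx=5.5,fy=5.5,interpolation=cv2.INTER_CUBIC))
E
```

```text
t 4.4 pos [ 0.574  -0.0737  0.1077] rot [-1.8000e+02 -6.0000e-02  1.7259e+02] shift units [-0.0009  0.0006  0.1518] min rows 2.0
wz units 0.0016
```

View pics/t2.png

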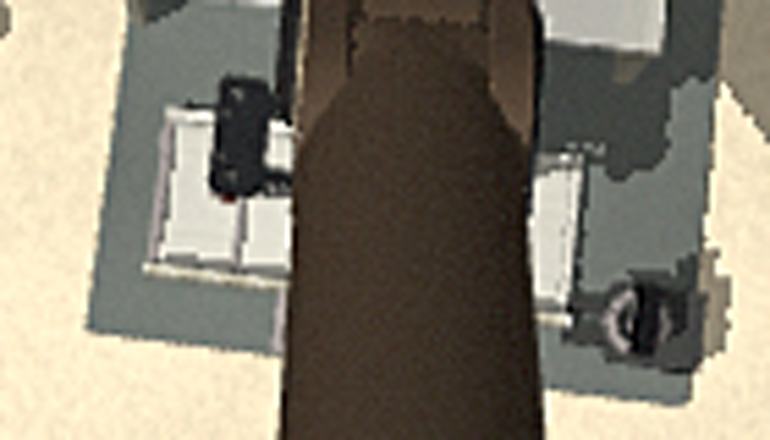

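>>> {"name": "jog_arm", "arguments": {
  "moves": [0,0,0,0,0,0.0505,0,0,0,0,0,0,0.0505,0,0,0,0,0,0,0.0505,0,0,0,0,0,0,0,0,0,0,0,0,0,0.0025,0,0,0,0,0,0,0.0025,0,0,0,0,0,0,0,0]
}}

```text
time_s: 5.15
eef_pos: [0.5748, -0.0736, 0.0464]
eef_rot: [180.0, 0.1, 172.3]
wrist_force: [-0.4, 0.3, -0.7]
gripper_width: 0.0177
grasp_force: 30.0
```

>>> {"name": "jog_arm", "arguments": {
  "moves": [0,0,0,0,0,0.002,0,0,0,0,0,0,0.002,0,0,0,0,0,0,0,0]
}}

```text
time_s: 5.45
eef_pos: [0.5744, -0.0735, 0.0441]
eef_rot: [180.0, 0.0, 172.3]
wrist_force: [0.6, 0.3, -2.1]
gripper_width: 0.0175
grasp_force: 30.0
```

>>> {"name": "jog_arm", "arguments": {
  "moves": [0,0,0,0,0,0.002,0,0,0,0,0,0,0,0]
}}

```text
time_s: 5.65
eef_pos: [0.575, -0.0737, 0.0439]
eef_rot: [180.0, 0.1, 172.3]
wrist_force: [-0.4, -0.4, 3.7]
gripper_width: 0.0177
grasp_force: 30.0
```

```bash
python3 - <<'E'
from h import *
s=telemetry.read_state(); print(s['eef_pos'],s['wrist_force'],s['grasp_force'])
i=grab('scene'); a=i['color'][150:270,210:350]
cv2.imwrite('pics/s2.png',cv2.resize(cv2.convertScaleAbs(a,alpha=1.5),None,fx=5,fy=5,interpolation=cv2.INTER_CUBIC))
E
```

```text
[ 0.57503936 -0.07365561  0.04388059] [-0.40469917 -0.35370237  3.66533525] 29.998198449611664
```

View pics/s2.png

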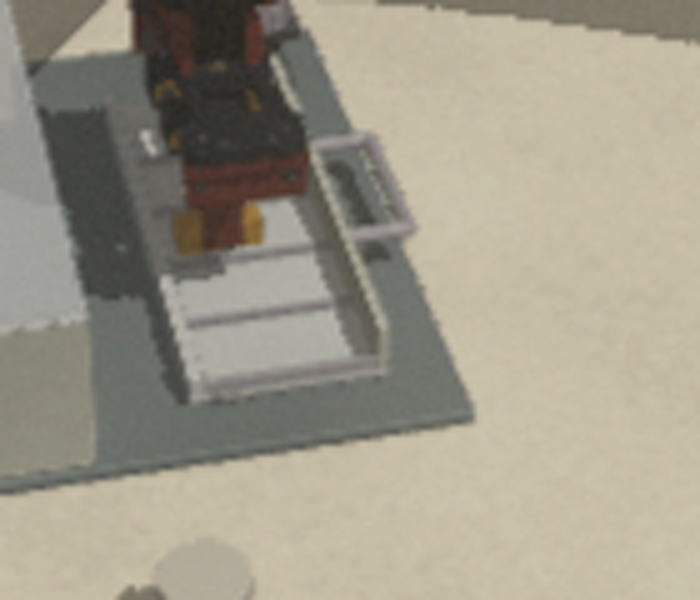

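The blank is on the lane floor (+5.6 N), and its left side faces rib 2 at about (260,250). Now I'll slide it left.

>>> {"name": "jog_arm", "arguments": {
  "moves": [0,0,0,0,0.005,-0.001,0,0,0,0,0,0.005,0,0,0,0,0,0,0.0025,0,0,0,0,0,0,0,0,0]
}}

```text
time_s: 6.1
eef_pos: [0.5754, -0.0687, 0.0439]
eef_rot: [-180.0, 0.0, 172.3]
wrist_force: [-0.6, -2.4, 5.5]
gripper_width: 0.0178
grasp_force: 30.0
```

>>> {"name": "jog_arm", "arguments": {
  "moves": [0,0,0,0,0.0025,0,0,0,0,0,0,0,0,0]
}}

```text
time_s: 6.3
eef_pos: [0.5755, -0.0679, 0.0439]
eef_rot: [-180.0, 0.0, 172.3]
wrist_force: [-0.5, -1.8, 5.3]
gripper_width: 0.0179
grasp_force: 30.0
```

>>> {"name": "jog_arm", "arguments": {
  "moves": [0,0,0,0,0.0025,0,0,0,0,0,0,0,0,0]
}}

```text
time_s: 6.5
eef_pos: [0.5756, -0.0669, 0.0439]
eef_rot: [-180.0, 0.0, 172.3]
wrist_force: [0.3, -2.4, 5.1]
gripper_width: 0.0179
grasp_force: 30.0
```

>>> {"name": "jog_arm", "arguments": {
  "moves": [0,0,0,0,0.0025,0,0,0,0,0,0,0.0025,0,0,0,0,0,0,0,0,0]
}}

```text
time_s: 6.8
eef_pos: [0.5759, -0.0649, 0.0439]
eef_rot: [-180.0, 0.0, 172.3]
wrist_force: [-0.2, -3.2, 5.1]
gripper_width: 0.0176
grasp_force: 30.0
```

>>> {"name": "jog_arm", "arguments": {
  "moves": [0,0,0,0,0.0025,0,0,0,0,0,0,0.0025,0,0,0,0,0,0,0,0,0]
}}

```text
time_s: 7.1
eef_pos: [0.576, -0.0638, 0.0439]
eef_rot: [-179.9, 0.0, 172.2]
wrist_force: [0.2, -3.1, 5.2]
gripper_width: 0.0178
grasp_force: 30.0
```

>>> {"name": "jog_arm", "arguments": {
  "moves": [0,0,0,0,0.0025,0,0,0,0,0,0,0.0025,0,0,0,0,0,0,0,0,0]
}}

```text
time_s: 7.4
eef_pos: [0.576, -0.0636, 0.0439]
eef_rot: [-179.8, 0.0, 172.2]
wrist_force: [-0.6, -8.2, 5.5]
gripper_width: 0.0177
grasp_force: 30.0
```

>>> {"name": "jog_arm", "arguments": {
  "moves": [0,0,0,0,0.0025,0,0,0,0,0,0,0.0025,0,0,0,0,0,0,0,0,0]
}}

```text
time_s: 7.7
eef_pos: [0.576, -0.0635, 0.0439]
eef_rot: [-179.7, 0.0, 172.1]
wrist_force: [-2.1, -13.1, 7.0]
gripper_width: 0.0178
grasp_force: 30.0
```

>>> {"name": "jog_arm", "arguments": {
  "moves": [0,0,0,-0.005,-0.004,0,0,0,0,0,-0.005,0,0,0,0,0,0,-0.005,0,0,0,0,0,0,0,0,0,0]
}}

```text
time_s: 8.1
eef_pos: [0.5779, -0.0639, 0.0438]
eef_rot: [-179.8, -0.4, 172.1]
wrist_force: [-14.3, -7.7, 19.5]
gripper_width: 0.0175
grasp_force: 30.0
```

>>> {"name": "jog_arm", "arguments": {
  "moves": [0,0,0,-0.005,0,0,0,0,0,0,0,0,0,0]
}}

```text
time_s: 8.3
eef_pos: [0.5798, -0.0642, 0.0438]
eef_rot: [-179.8, -0.4, 172.1]
wrist_force: [-14.4, -8.3, 20.2]
gripper_width: 0.0176
grasp_force: 30.0
```

>>> {"name": "jog_arm", "arguments": {
  "moves": [0,0,0,-0.005,0,0,0,0,0,0,0,0,0,0]
}}

```text
time_s: 8.5
eef_pos: [0.5818, -0.0645, 0.0438]
eef_rot: [-179.8, -0.4, 172.1]
wrist_force: [-14.6, -7.5, 20.4]
gripper_width: 0.0178
grasp_force: 30.0
```

>>> {"name": "jog_arm", "arguments": {
  "moves": [0,0,0,0,0,-0.003,0,0,0,0,-0.005,0,0,0,0,0,0,0,0,0,0]
}}

```text
time_s: 8.8
eef_pos: [0.5847, -0.0649, 0.0439]
eef_rot: [-179.8, -0.4, 172.1]
wrist_force: [-8.2, -7.5, 6.6]
gripper_width: 0.0177
grasp_force: 30.0
```

>>> {"name": "jog_arm", "arguments": {
  "moves": [0,0,0,-0.005,0,0,0,0,0,0,0,0,0,0]
}}

```text
time_s: 9.0
eef_pos: [0.5864, -0.0651, 0.0439]
eef_rot: [-179.8, -0.4, 172.1]
wrist_force: [-9.1, -7.0, 7.7]
gripper_width: 0.0177
grasp_force: 30.0
```

>>> {"name": "jog_arm", "arguments": {
  "moves": [0,0,0,-0.005,0,0,0,0,0,0,0,0,0,0]
}}

```text
time_s: 9.2
eef_pos: [0.5868, -0.0652, 0.0439]
eef_rot: [-179.8, -0.6, 172.1]
wrist_force: [-15.2, -7.0, 13.8]
gripper_width: 0.0179
grasp_force: 30.0
```

>>> {"name": "jog_arm", "arguments": {
  "moves": [0,0,0,0.003,-0.002,0,0,0,0,0,0,0,0,0.4,0,0,0,0,0,0,0.4,0,0,0,0,0,0,0.4,0,0,0,0,0,-0.03,0.4,0,0,0,0,0,-0.1,0.4,0,0,0,0,0,-0.1,1,0,0,0,0,0,-0.05,1]
}}

```text
time_s: 10.0
eef_pos: [0.5924, -0.063, 0.1612]
eef_rot: [180.0, 0.3, 172.3]
wrist_force: [-0.2, -0.3, -0.0]
gripper_width: 0.0476
grasp_force: 0.0
```

```bash
python3 - <<'E'
from h import *
plan(.4293,.3303,.14,140.7)
E
```

```text
t 10.0 pos [ 0.5924 -0.063   0.1612] rot [179.96   0.28 172.29] shift units [0.5362 0.9195 0.0509] min rows 9.0
wz units 0.1755
```

```bash
cat >> h.py <<'E'
def brass(name='top',z=.018,roi=(120,215,150,290)):
    im=grab(name); x0,x1,y0,y1=roi; hsv=cv2.cvtColor(im['color'][y0:y1,x0:x1],cv2.COLOR_BGR2HSV)
    m=cv2.inRange(hsv,(8,110,30),(24,255,255))
    n,l,s,c=cv2.connectedComponentsWithStats(m)
    for k in range(1,n):
        if s[k,4]<60: continue
        ys,xs=np.where(l==k); r=cv2.minAreaRect(np.c_[xs,ys].astype(np.float32))
        b=cv2.boxPoints(r)+[x0,y0]; q=np.array([pix2w(im,*p,z)[:2] for p in b])
        e=q[1]-q[0];f=q[2]-q[1]; e=e if np.hypot(*e)>np.hypot(*f) else f
        print(name,'area',s[k,4],'px',np.round(c[k]+[x0,y0],1),'w',np.round(q.mean(0),4),'ang',round(np.degrees(np.arctan2(e[1],e[0]))%180,1),'len',round(np.hypot(*e),3))
E
python3 - <<'E'
from h import *
brass('top',roi=(60,215,150,290))
E
```

```text
top area 91 px [ 64.4 185.9] w [0.6058 0.6953] ang 3.6 len 0.047
top area 86 px [126.6 209.6] w [0.5155 0.4685] ang 23.4 len 0.051
top area 82 px [164.8 233.3] w [0.4287 0.3309] ang 140.3 len 0.051
```

>>> {"name": "jog_arm", "arguments": {
  "moves": [0,0,0,0.0536,0.092,0.003,1,0,0,0,0.0536,0.092,0.003,1,0,0,0,0.0536,0.092,0.003,1,0,0,0,0.0536,0.092,0.003,1,0,0,0,0.0536,0.092,0.003,1,0,0,0,0.0536,0.092,0.003,1,0,0,0,0.0536,0.092,0.003,1,0,0,0,0.0536,0.092,0.003,1,0,0,0,0.0536,0.092,0.003,1,0,0,0,0.0536,0.092,0.003,1,0,0,0.044,0,0,0,1,0,0,0.044,0,0,0,1]
}}

```text
time_s: 11.25
eef_pos: [0.4266, 0.3323, 0.1451]
eef_rot: [180.0, -0.0, 156.3]
wrist_force: [0.4, 0.2, -0.9]
gripper_width: 0.088
grasp_force: 0.0
```

>>> {"name": "jog_arm", "arguments": {
  "moves": [0,0,0.0438,0,0,0,1,0,0,0.0438,0,0,0,1,0,0,0,-0.0073,0.0005,0.0756,1,0,0,0,0,0,0.0756,1,0,0,0,0,0,0.0756,1,0,0,0,0,0,0.0756,1,0,0,0,0,0,0,1]
}}

```text
time_s: 11.95
eef_pos: [0.428, 0.3273, 0.0209]
eef_rot: [-179.7, -0.1, 140.7]
wrist_force: [0.1, -0.4, -0.1]
gripper_width: 0.0877
grasp_force: 0.0
```

>>> {"name": "jog_arm", "arguments": {
  "moves": [0,0,0,0.003,0.008,-0.0095,1,0,0,0,0,0,0,0,0,0,0,0,0,0,0,0,0,0,0,0,0,0,0,0,0,0,0,0,0,0,0,0,0,0,0,0,0,0,0,0,0,0,0,0,0,0,0,0,0,0,0,0,0,0,0,0,0,0,0,0,0,0,0,0,0,0,0,0,0,0,0]
}}

```text
time_s: 13.05
eef_pos: [0.4313, 0.332, 0.0276]
eef_rot: [180.0, -0.0, 140.7]
wrist_force: [0.7, 0.1, -1.0]
gripper_width: 0.0176
grasp_force: 30.0
```

>>> {"name": "jog_arm", "arguments": {
  "moves": [0,0,0,0,0,-0.08,0,0,0,0,0,0,-0.1,0,0,0,0,0,0,-0.07,0]
}}

```text
time_s: 13.35
eef_pos: [0.4314, 0.332, 0.1294]
eef_rot: [180.0, 0.0, 140.7]
wrist_force: [0.5, -0.0, -1.5]
gripper_width: 0.0175
grasp_force: 30.0
```

```bash
python3 - <<'E'
from h import *
# lane1 from lane2: blank TCP at contact (.5867,-.0652); e_y 52mm
p=np.array([.5867,-.0652]); a=np.radians(-7.9); ex=np.array([np.cos(a),np.sin(a)]); ey=np.array([-np.sin(a),np.cos(a)])
for n in(1,2):
    t=p+.052*n*ey-.008*ex-.006*ey; print(n,t,p+.052*n*ey)
t=p+.052*ey-.008*ex-.006*ey
plan(*t,.11,172.1)
E
```

```text
1 [ 0.58509837 -0.01853701] [ 0.59384712 -0.01369351]
2 [0.59224549 0.03296948] [0.60099423 0.03781298]
t 13.3 pos [0.4314 0.332  0.1294] rot [1.7997e+02 1.0000e-02 1.4067e+02] shift units [-0.8526 -0.4342  0.0483] min rows 8.0
wz units -0.1746
```

>>> {"name": "jog_arm", "arguments": {
  "moves": [0,0,0,-0.0947,-0.0482,0.005,0,0,0,0,-0.0947,-0.0482,0.005,0,0,0,0,-0.0947,-0.0482,0.005,0,0,0,0,-0.0947,-0.0482,0.005,0,0,0,0,-0.0947,-0.0482,0.005,0,0,0,0,-0.0947,-0.0482,0.005,0,0,0,0,-0.0947,-0.0482,0.005,0,0,0,0,-0.0947,-0.0482,0.005,0,0,0,0,-0.0947,-0.0482,0.005,0,0,0,-0.0437,0,0,0,0,0,0,-0.0437,0,0,0,0,0,0,-0.0437,0,0,0,0]
}}

```text
time_s: 14.55
eef_pos: [0.5846, -0.0188, 0.1091]
eef_rot: [-180.0, -0.1, 164.5]
wrist_force: [0.8, -0.3, -1.9]
gripper_width: 0.0174
grasp_force: 30.0
```

>>> {"name": "jog_arm", "arguments": {
  "moves": [0,0,-0.0437,0,0,0,0,0,0,0,0,0,0.07,0,0,0,0,0,0,0,0,0,0,0,0,0,0,0]
}}

```text
time_s: 14.95
eef_pos: [0.5842, -0.0185, 0.0812]
eef_rot: [-180.0, -0.1, 172.1]
wrist_force: [0.7, -0.1, -1.2]
gripper_width: 0.018
grasp_force: 30.0
```

```bash
python3 - <<'E'
from h import *
plan(.5851,-.0185,.050,172.1)
E
```

```text
t 14.9 pos [ 0.5842 -0.0185  0.0812] rot [-1.7997e+02 -1.2000e-01  1.7210e+02] shift units [-0.0023  0.0002  0.0781] min rows 1.0
wz units -0.0
```

>>> {"name": "jog_arm", "arguments": {
  "moves": [0,0,0,0,0,0.039,0,0,0,0,0,0,0.039,0,0,0,0,0,0,0.003,0,0,0,0,0,0,0.003,0,0,0,0,0,0,0,0,0,0,0,0,0,0,0]
}}

```text
time_s: 15.55
eef_pos: [0.5856, -0.0183, 0.049]
eef_rot: [180.0, 0.1, 172.1]
wrist_force: [0.4, 0.6, -1.3]
gripper_width: 0.0177
grasp_force: 30.0
```

>>> {"name": "jog_arm", "arguments": {
  "moves": [0,0,0,0,0,0.002,0,0,0,0,0,0,0,0]
}}

```text
time_s: 15.75
eef_pos: [0.5852, -0.0183, 0.0476]
eef_rot: [180.0, 0.0, 172.1]
wrist_force: [-0.6, 0.3, 0.6]
gripper_width: 0.0174
grasp_force: 30.0
```

>>> {"name": "jog_arm", "arguments": {
  "moves": [0,0,0,0,0,0.002,0,0,0,0,0,0,0,0]
}}

```text
time_s: 15.95
eef_pos: [0.5854, -0.0184, 0.0475]
eef_rot: [180.0, 0.1, 172.1]
wrist_force: [-3.0, -0.1, 7.5]
gripper_width: 0.0176
grasp_force: 30.0
```

>>> {"name": "jog_arm", "arguments": {
  "moves": [0,0,0,0,0.005,-0.0025,0,0,0,0,0,0.005,0,0,0,0,0,0,0.005,0,0,0,0,0,0,0,0,0]
}}

```text
time_s: 16.35
eef_pos: [0.5859, -0.0127, 0.0476]
eef_rot: [-180.0, 0.0, 172.1]
wrist_force: [-0.2, -1.6, 3.3]
gripper_width: 0.0175
grasp_force: 30.0
```

>>> {"name": "jog_arm", "arguments": {
  "moves": [0,0,0,0,0.005,0,0,0,0,0,0,0,0,0]
}}

```text
time_s: 16.55
eef_pos: [0.586, -0.0126, 0.0476]
eef_rot: [-179.9, 0.0, 172.0]
wrist_force: [-0.6, -6.9, 3.6]
gripper_width: 0.0178
grasp_force: 30.0
```

>>> {"name": "jog_arm", "arguments": {
  "moves": [0,0,0,0,0.005,0,0,0,0,0,0,0,0,0]
}}

```text
time_s: 16.75
eef_pos: [0.586, -0.0124, 0.0476]
eef_rot: [-179.8, -0.0, 172.0]
wrist_force: [-2.3, -10.8, 5.5]
gripper_width: 0.0179
grasp_force: 30.0
```

Rib contact. Next I'll push to the fence.

>>> {"name": "jog_arm", "arguments": {
  "moves": [0,0,0,-0.005,-0.002,-0.001,0,0,0,0,-0.005,0,-0.001,0,0,0,0,-0.005,0,-0.001,0,0,0,0,0,0,0,0]
}}

```text
time_s: 17.15
eef_pos: [0.5896, -0.013, 0.0477]
eef_rot: [-179.8, -0.3, 172.0]
wrist_force: [-6.3, -8.0, 1.9]
gripper_width: 0.0177
grasp_force: 30.0
```

>>> {"name": "jog_arm", "arguments": {
  "moves": [0,0,0,-0.005,0,0,0,0,0,0,0,0,0,0]
}}

```text
time_s: 17.35
eef_pos: [0.5914, -0.0132, 0.0477]
eef_rot: [-179.8, -0.3, 172.0]
wrist_force: [-6.5, -7.4, 4.2]
gripper_width: 0.0174
grasp_force: 30.0
```

>>> {"name": "jog_arm", "arguments": {
  "moves": [0,0,0,-0.005,0,0,0,0,0,0,0,0,0,0]
}}

```text
time_s: 17.55
eef_pos: [0.5933, -0.0135, 0.0477]
eef_rot: [-179.8, -0.3, 172.0]
wrist_force: [-7.1, -7.6, 3.0]
gripper_width: 0.0175
grasp_force: 30.0
```

>>> {"name": "jog_arm", "arguments": {
  "moves": [0,0,0,-0.005,0,0,0,0,0,0,0,0,0,0]
}}

```text
time_s: 17.75
eef_pos: [0.5953, -0.0138, 0.0477]
eef_rot: [-179.8, -0.3, 172.0]
wrist_force: [-6.6, -8.3, 3.4]
gripper_width: 0.0177
grasp_force: 30.0
```

>>> {"name": "jog_arm", "arguments": {
  "moves": [0,0,0,-0.005,0,0,0,0,0,0,0,0,0,0]
}}

```text
time_s: 17.95
eef_pos: [0.5962, -0.014, 0.0476]
eef_rot: [-179.8, -0.4, 172.0]
wrist_force: [-11.4, -6.2, 6.5]
gripper_width: 0.0174
grasp_force: 30.0
```

>>> {"name": "jog_arm", "arguments": {
  "moves": [0,0,0,-0.005,0,0,0,0,0,0,0,0,0,0]
}}

```text
time_s: 18.15
eef_pos: [0.5966, -0.014, 0.0476]
eef_rot: [-179.8, -0.6, 172.0]
wrist_force: [-15.9, -7.0, 11.5]
gripper_width: 0.0175
grasp_force: 30.0
```

Fence contact. Release, rise and go to blank 1.

>>> {"name": "jog_arm", "arguments": {
  "moves": [0,0,0,0.003,-0.002,0,0,0,0,0,0,0,0,0.4,0,0,0,0,0,0,0.4,0,0,0,0,0,0,0.4,0,0,0,0,0,-0.03,0.4,0,0,0,0,0,-0.1,0.4,0,0,0,0,0,-0.1,1,0,0,0,0,0,-0.02,1,0,0,0,0,0,0,1]
}}

```text
time_s: 19.05
eef_pos: [0.6022, -0.0118, 0.1513]
eef_rot: [179.9, 0.3, 172.1]
wrist_force: [0.5, 0.5, -0.1]
gripper_width: 0.0559
grasp_force: 0.0
```

```bash
python3 - <<'E'
from h import *
brass('top',roi=(75,215,150,290))
plan(.5155,.4685,.14,203.2)
E
```

```text
top area 87 px [126.5 209.6] w [0.5155 0.4685] ang 23.4 len 0.051
t 19.1 pos [ 0.6011 -0.0118  0.1494] rot [1.7997e+02 9.0000e-02 1.7215e+02] shift units [0.376  1.1603 0.0236] min rows 11.0
wz units -0.1725
```

>>> {"name": "jog_arm", "arguments": {
  "moves": [0,0,0,0.0342,0.1055,0.002,1,0,0,0,0.0342,0.1055,0.002,1,0,0,0,0.0342,0.1055,0.002,1,0,0,0,0.0342,0.1055,0.002,1,0,0,0,0.0342,0.1055,0.002,1,0,0,0,0.0342,0.1055,0.002,1,0,0,0,0.0342,0.1055,0.002,1,0,0,0,0.0342,0.1055,0.002,1,0,0,0,0.0342,0.1055,0.002,1,0,0,0,0.0342,0.1055,0.002,1,0,0,0,0.0342,0.1055,0.002,1,0,0,-0.0431,0,0,0,1]
}}

```text
time_s: 20.3
eef_pos: [0.5094, 0.4762, 0.1371]
eef_rot: [179.9, -0.3, -179.6]
wrist_force: [0.1, 0.4, 0.5]
gripper_width: 0.0875
grasp_force: 0.0
```

>>> {"name": "jog_arm", "arguments": {
  "moves": [0,0,-0.0431,0,0,0,1,0,0,-0.0431,0,0,0,1,0,0,-0.0431,0,0,0,1,0,0,0,0,0,0,1,0,0,0,0,0,0,1,0,0,0,0,0,0,1]
}}

```text
time_s: 20.9
eef_pos: [0.515, 0.4681, 0.139]
eef_rot: [-180.0, -0.1, -157.0]
wrist_force: [-0.1, 0.2, -1.1]
gripper_width: 0.0882
grasp_force: 0.0
```

```bash
python3 - <<'E'
from h import *
plan(.516,.4687,.0245,203.2)
E
```

```text
t 20.9 pos [0.515  0.4681 0.139 ] rot [-1.7998e+02 -6.0000e-02 -1.5700e+02] shift units [-0.0033  0.0004  0.2864] min rows 3.0
wz units -0.0011
```

>>> {"name": "jog_arm", "arguments": {
  "moves": [0,0,0,-0.0033,0.0004,0.0715,1,0,0,0,0,0,0.0715,1,0,0,0,0,0,0.0715,1,0,0,0,0,0,0.0705,1,0,0,0,0,0,0,0.6,0,0,0,0,0,0,0,0,0,0,0,0,0,0]
}}

```text
time_s: 21.6
eef_pos: [0.5171, 0.4699, 0.0277]
eef_rot: [179.9, 0.1, -156.9]
wrist_force: [0.4, 0.1, 0.4]
gripper_width: 0.0671
grasp_force: 0.0
```

>>> {"name": "jog_arm", "arguments": {
  "moves": [0,0,0,0,0,0,0,0,0,0,0,0,0,0,0,0,0,0,0,0,0,0,0,0,0,0,0,0,0,0,0,0,0,0,0,0,0,0,0,0,0,0,0,0,0,0,0,0,0,0,0,0,0,0,-0.08,0,0,0,0,0,0,-0.1,0,0,0,0,0,0,-0.07,0,0,0,0,0,0,0,0]
}}

```text
time_s: 22.7
eef_pos: [0.5182, 0.4708, 0.1306]
eef_rot: [179.9, 0.4, -156.8]
wrist_force: [0.3, 0.6, -1.8]
gripper_width: 0.0178
grasp_force: 30.0
```

```bash
python3 - <<'E'
from h import *
plan(.5922,.0325,.11,172.1)
E
```

```text
t 22.7 pos [0.5182 0.4708 0.1306] rot [ 179.85    0.39 -156.84] shift units [ 0.261  -1.0803  0.047 ] min rows 10.0
wz units 0.1725
```

>>> {"name": "jog_arm", "arguments": {
  "moves": [0,0,0,0.0261,-0.108,0.0045,0,0,0,0,0.0261,-0.108,0.0045,0,0,0,0,0.0261,-0.108,0.0045,0,0,0,0,0.0261,-0.108,0.0045,0,0,0,0,0.0261,-0.108,0.0045,0,0,0,0,0.0261,-0.108,0.0045,0,0,0,0,0.0261,-0.108,0.0045,0,0,0,0,0.0261,-0.108,0.0045,0,0,0,0,0.0261,-0.108,0.0045,0,0,0,0,0.0261,-0.108,0.0045,0,0,0,0.0431,0,0,0,0,0,0,0.0431,0,0,0,0]
}}

```text
time_s: 23.9
eef_pos: [0.5896, 0.0277, 0.1064]
eef_rot: [-180.0, -0.1, -172.9]
wrist_force: [0.5, 1.6, -1.2]
gripper_width: 0.0177
grasp_force: 30.0
```

>>> {"name": "jog_arm", "arguments": {
  "moves": [0,0,0.0431,0,0,0,0,0,0,0.0431,0,0,0,0,0,0,0,0,0,0.04,0,0,0,0,0,0,0,0,0,0,0,0,0,0,0,0,0,0,0,0,0,0]
}}

```text
time_s: 24.5
eef_pos: [0.5903, 0.0308, 0.0919]
eef_rot: [-180.0, -0.0, 172.2]
wrist_force: [-0.0, -0.4, -2.0]
gripper_width: 0.0181
grasp_force: 30.0
```

```bash
python3 - <<'E'
from h import *
plan(.5922,.0325,.050,172.1)
E
```

```text
t 24.5 pos [0.5903 0.0308 0.0919] rot [-1.8000e+02 -1.0000e-02  1.7216e+02] shift units [-0.0041  0.005   0.1047] min rows 1.0
wz units 0.0003
```

>>> {"name": "jog_arm", "arguments": {
  "moves": [0,0,0,0,0.003,0.035,0,0,0,0,0,0,0.035,0,0,0,0,0,0,0.034,0,0,0,0,0,0,0.002,0,0,0,0,0,0,0.002,0,0,0,0,0,0,0,0,0,0,0,0,0,0,0]
}}

```text
time_s: 25.2
eef_pos: [0.5909, 0.032, 0.0491]
eef_rot: [180.0, 0.0, 172.1]
wrist_force: [0.2, 0.1, -1.4]
gripper_width: 0.0178
grasp_force: 30.0
```

>>> {"name": "jog_arm", "arguments": {
  "moves": [0,0,0,0,0,0.002,0,0,0,0,0,0,0,0]
}}

```text
time_s: 25.4
eef_pos: [0.5907, 0.032, 0.0481]
eef_rot: [180.0, 0.0, 172.1]
wrist_force: [-0.3, 0.2, -1.6]
gripper_width: 0.0176
grasp_force: 30.0
```

>>> {"name": "jog_arm", "arguments": {
  "moves": [0,0,0,0,0,0.002,0,0,0,0,0,0,0,0]
}}

```text
time_s: 25.6
eef_pos: [0.5905, 0.032, 0.047]
eef_rot: [180.0, 0.0, 172.1]
wrist_force: [-0.3, -0.6, -1.8]
gripper_width: 0.0172
grasp_force: 30.0
```

>>> {"name": "jog_arm", "arguments": {
  "moves": [0,0,0,0,0,0.002,0,0,0,0,0,0,0,0]
}}

```text
time_s: 25.8
eef_pos: [0.5904, 0.032, 0.0461]
eef_rot: [-180.0, -0.0, 172.1]
wrist_force: [-0.1, -0.0, -1.2]
gripper_width: 0.0179
grasp_force: 30.0
```

>>> {"name": "jog_arm", "arguments": {
  "moves": [0,0,0,0,0,0.002,0,0,0,0,0,0,0,0]
}}

```text
time_s: 26.0
eef_pos: [0.5907, 0.032, 0.0458]
eef_rot: [180.0, 0.0, 172.1]
wrist_force: [-1.6, 0.1, 3.5]
gripper_width: 0.0181
grasp_force: 30.0
```

Floor contact at z = 0.046. Now left to the rim.

>>> {"name": "jog_arm", "arguments": {
  "moves": [0,0,0,0,0.005,-0.001,0,0,0,0,0,0.005,0,0,0,0,0,0,0.005,0,0,0,0,0,0,0,0,0]
}}

```text
time_s: 26.4
eef_pos: [0.5915, 0.0385, 0.0459]
eef_rot: [180.0, 0.0, 172.2]
wrist_force: [0.6, 0.2, -0.8]
gripper_width: 0.0175
grasp_force: 30.0
```

>>> {"name": "jog_arm", "arguments": {
  "moves": [0,0,0,0,0.005,0,0,0,0,0,0,0,0,0]
}}

```text
time_s: 26.6
eef_pos: [0.5916, 0.0391, 0.0459]
eef_rot: [-179.9, -0.0, 172.1]
wrist_force: [-0.9, -3.7, 2.0]
gripper_width: 0.0175
grasp_force: 30.0
```

>>> {"name": "jog_arm", "arguments": {
  "moves": [0,0,0,0,0.005,0,0,0,0,0,0,0,0,0]
}}

```text
time_s: 26.8
eef_pos: [0.5915, 0.0392, 0.0458]
eef_rot: [-179.8, -0.0, 172.0]
wrist_force: [-0.8, -8.7, 3.1]
gripper_width: 0.0176
grasp_force: 30.0
```

>>> {"name": "jog_arm", "arguments": {
  "moves": [0,0,0,-0.005,0,-0.001,0,0,0,0,-0.005,0,-0.001,0,0,0,0,-0.005,0,-0.001,0,0,0,0,-0.005,0,0,0,0,0,0,0,0,0,0]
}}

```text
time_s: 27.3
eef_pos: [0.5977, 0.0384, 0.046]
eef_rot: [-179.8, -0.3, 172.0]
wrist_force: [-4.2, -6.8, 0.8]
gripper_width: 0.0177
grasp_force: 30.0
```

>>> {"name": "jog_arm", "arguments": {
  "moves": [0,0,0,-0.005,0,0,0,0,0,0,0,0,0,0]
}}

```text
time_s: 27.5
eef_pos: [0.5987, 0.0382, 0.0459]
eef_rot: [-179.8, -0.4, 172.0]
wrist_force: [-8.0, -5.9, 3.6]
gripper_width: 0.0179
grasp_force: 30.0
```

>>> {"name": "jog_arm", "arguments": {
  "moves": [0,0,0,-0.005,0,0,0,0,0,0,0,0,0,0]
}}

```text
time_s: 27.7
eef_pos: [0.5991, 0.0381, 0.0459]
eef_rot: [-179.8, -0.5, 172.1]
wrist_force: [-12.4, -6.9, 7.7]
gripper_width: 0.0172
grasp_force: 30.0
```

>>> {"name": "jog_arm", "arguments": {
  "moves": [0,0,0,-0.005,0,0,0,0,0,0,0,0,0,0]
}}

```text
time_s: 27.9
eef_pos: [0.5995, 0.0381, 0.0458]
eef_rot: [-179.8, -0.7, 172.1]
wrist_force: [-17.3, -6.6, 12.4]
gripper_width: 0.0177
grasp_force: 30.0
```

>>> {"name": "jog_arm", "arguments": {
  "moves": [0,0,0,0.003,-0.002,0,0,0,0,0,0,0,0,0.4,0,0,0,0,0,0,0.4,0,0,0,0,0,0,0.4,0,0,0,0,0,-0.03,0.4,0,0,0,0,0,-0.1,0.4,0,0,0,0,0,-0.1,1,0,0,0,0.08,0.06,-0.06,1,0,0,0,0.08,0.08,0,1,0,0,0,0.08,0.08,0,1,0,0,0,0.08,0.08,0,1,0,0,0,0.08,0.08,0,1]
}}

```text
time_s: 29.1
eef_pos: [0.4659, 0.2134, 0.1644]
eef_rot: [179.9, 0.1, 172.1]
wrist_force: [-0.6, -0.2, 0.5]
gripper_width: 0.0796
grasp_force: 0.0
```

>>> {"name": "jog_arm", "arguments": {
  "moves": [0,0,0,0,0.1,0,1,0,0,0,0,0.1,0,1,0,0,0,0,0.1,0,1,0,0,0,0,0.1,0,1]
}}

```text
time_s: 29.5
eef_pos: [0.4889, 0.3723, 0.1644]
eef_rot: [179.9, 0.1, 172.1]
wrist_force: [1.2, -0.5, -0.0]
gripper_width: 0.0879
grasp_force: 0.0
```

```bash
python3 - <<'E'
from h import *
i=grab('top'); a=i['color'][160:235,222:352]
j=grab('scene'); b=j['color'][150:240,220:310]
f=lambda c,w,h:cv2.resize(cv2.convertScaleAbs(c,alpha=1.6),(w,h),interpolation=cv2.INTER_CUBIC)
cv2.imwrite('pics/t3.png',f(a,780,450)); cv2.imwrite('pics/s3.png',f(b,600,600))
E
```

```text
(no output)
```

View pics/t3.png

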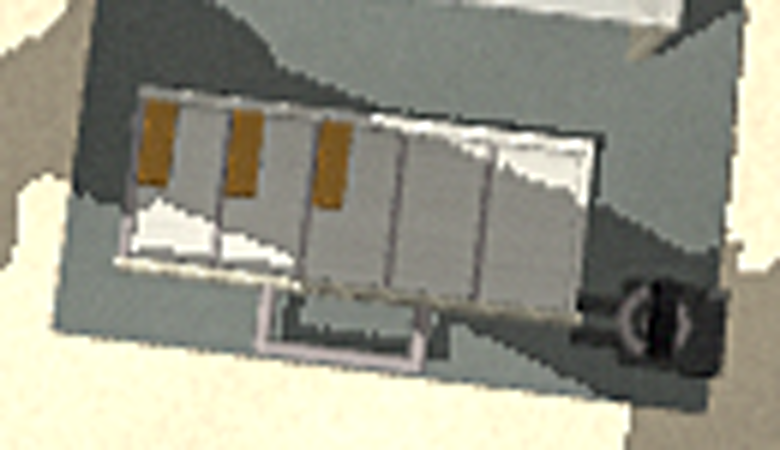

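View pics/s3.png

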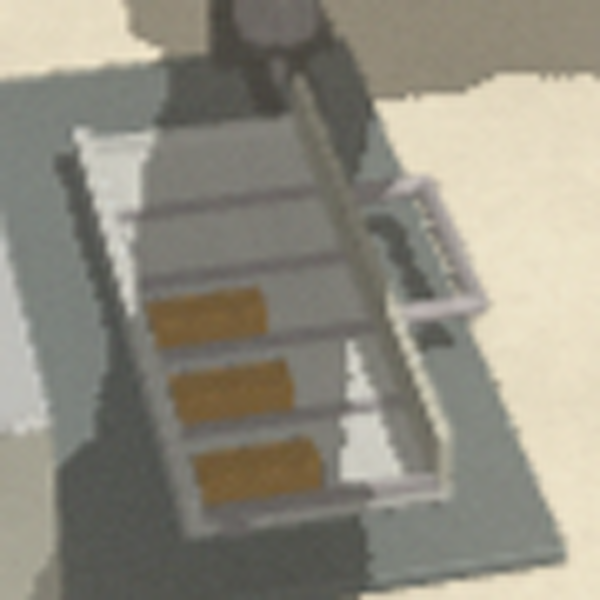

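All three blanks lie flat in lanes 0–2 against fence and ribs; their tops in the top crop are at (158,142), (244,153) and (332,165). The T-handle is at (662,322). Next I'll locate the plunger and the handle.

```bash
python3 - <<'E'
from h import *
im=grab('top')
a=np.radians(-7.95); ex=np.array([np.cos(a),np.sin(a)]); ey=np.array([-np.sin(a),np.cos(a)]); p=np.array([.5867,-.0652])
for n,q,z in (('T',(662,322),.1),('Tnear',(658,365),.1),('Tfar',(664,285),.1),('collarL',(620,318),.069),('collarR',(692,325),.069),('h',(340,354),.045),('hL',(258,345),.045),('hR',(423,364),.045),('b0',(158,142),.038),('b1',(244,153),.038),('b2',(332,165),.038)):
    w=pix2w(im,*crop(q,6,222,160),z)[:2]; print(n,w,'rel lane2 blank',(w-p)@ex,(w-p)@ey)
plan(*(p-.189*ey-.1*ex),.14,172.05)
j=grab('scene'); b=j['color'][110:180,225:305]
cv2.imwrite('pics/s4.png',cv2.resize(cv2.convertScaleAbs(b,alpha=1.9),None,fx=7.5,fy=7.5,interpolation=cv2.INTER_CUBIC))
E
```

```text
T [ 0.4830477  -0.24217529] rel lane2 blank -0.07817885822858206 -0.18961043908061145
Tnear [ 0.45954288 -0.23882838] rel lane2 blank -0.10192068748214675 -0.18954661648632604
Tfar [ 0.50340195 -0.24427776] rel lane2 blank -0.05772943617599863 -0.1888775289509725
collarL [ 0.4878596  -0.22501544] rel lane2 blank -0.0757865634868178 -0.17194998332776962
collarR [ 0.48316941 -0.26542778] rel lane2 blank -0.07484229482604134 -0.21262261973349422
h [ 0.47179893 -0.06764895] rel lane2 blank -0.11345806049256797 -0.01831725413509366
hL [ 0.47782414 -0.02058851] rel lane2 blank -0.11399963261305633 0.029124241589408614
hR [ 0.46520082 -0.11518539] rel lane2 blank -0.11341805102182019 -0.06630939923804494
b0 [0.59838603 0.03564471] rel lane2 blank -0.002374003191566004 0.10149178394913375
b1 [ 0.5908998  -0.01476685] rel lane2 blank -0.002815913939099964 0.05052931432318395
b2 [ 0.58281406 -0.0662333 ] rel lane2 blank -0.003705675055245568 -0.0015608237162629051
t 29.6 pos [0.4878 0.3737 0.1636] rot [179.9   -0.   172.39] shift units [-0.1376 -1.5259  0.0562] min rows 13.0
wz units 0.0019
```

View pics/s4.png

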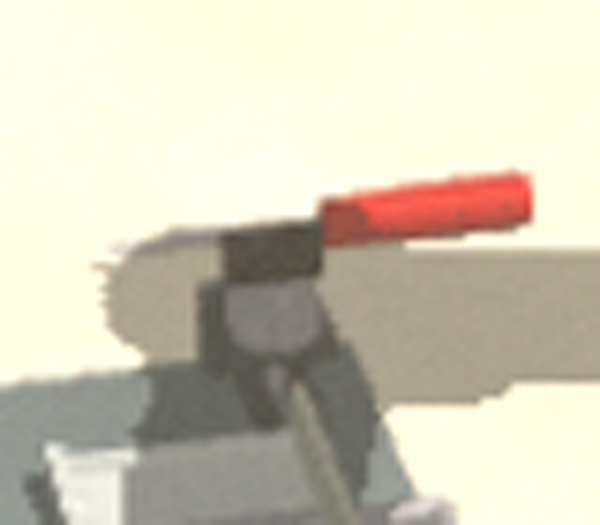

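T-handle axis is at about (0.483, -0.242). The screwdriver and bottle are clear of it. Moving over there.

>>> {"name": "jog_arm", "arguments": {
  "moves": [0,0,0,-0.0148,-0.1174,0,1,0,0,0,-0.0148,-0.1174,0,1,0,0,0,-0.0148,-0.1174,0,1,0,0,0,-0.0148,-0.1174,0,1,0,0,0,-0.0148,-0.1174,0,1,0,0,0,-0.0148,-0.1174,0,1,0,0,0,-0.0148,-0.1174,0,1,0,0,0,-0.0148,-0.1174,0,1,0,0,0,-0.0148,-0.1174,0,1,0,0,0,-0.0148,-0.1174,0,1,0,0,0,-0.0148,-0.1174,0,1,0,0,0,-0.0148,-0.1174,0,1]
}}

```text
time_s: 30.9
eef_pos: [0.4805, -0.2007, 0.164]
eef_rot: [-180.0, 0.1, 172.0]
wrist_force: [1.0, -0.2, 0.7]
gripper_width: 0.0878
grasp_force: 0.0
```

>>> {"name": "jog_arm", "arguments": {
  "moves": [0,0,0.0019,-0.0145,-0.117,0,1,0,0,0,0,0,0,1,0,0,0,0,0,0,1,0,0,0,0,0,0,1]
}}

```text
time_s: 31.3
eef_pos: [0.4808, -0.2439, 0.1633]
eef_rot: [180.0, -0.0, 171.8]
wrist_force: [0.5, -0.1, 0.6]
gripper_width: 0.0879
grasp_force: 0.0
```

```bash
python3 - <<'E'
from h import *
plan(.4833,-.2416,.091,172.05); print(telemetry.read_state()['qpos'])
E
```

```text
t 31.3 pos [ 0.4808 -0.2439  0.1633] rot [179.96  -0.   171.81] shift units [-0.0053  0.0064  0.1807] min rows 2.0
wz units -0.0013
[ 15.31236836  19.88314842   8.10143029 108.79247179  -3.56099487
  51.57551425 106.96275084]
```

>>> {"name": "jog_arm", "arguments": {
  "moves": [0,0,0,-0.0053,0.0064,0.06,1,0,0,0,0,0,0.06,1,0,0,0,0,0,0.059,1,0,0,0,0,0,0,0.5,0,0,0,0,0,0,0.5]
}}

```text
time_s: 31.8
eef_pos: [0.4838, -0.2414, 0.0918]
eef_rot: [180.0, -0.0, 171.9]
wrist_force: [-1.0, -1.0, 0.6]
gripper_width: 0.075
grasp_force: 0.0
```

>>> {"name": "jog_arm", "arguments": {
  "moves": [0,0,0,0,0,0,0,0,0,0,0,0,0,0,0,0,0,0,0,0,0,0,0,0,0,0,0,0,0,0,0,0,0,0,0,0,0,0,0,0,0,0,0,0,0,0,0,0,0,0,0,0,0,0,0,0]
}}

```text
time_s: 32.6
eef_pos: [0.4837, -0.2432, 0.0915]
eef_rot: [-180.0, 0.0, 171.8]
wrist_force: [-2.3, -10.7, -0.9]
gripper_width: 0.0121
grasp_force: 30.1
```

>>> {"name": "jog_arm", "arguments": {
  "moves": [0,0,0,0,-0.006,0,0,0,0,0,0,0,0,0]
}}

```text
time_s: 32.8
eef_pos: [0.4836, -0.2437, 0.0915]
eef_rot: [179.9, -0.0, 171.8]
wrist_force: [-0.1, 4.7, 2.7]
gripper_width: 0.0115
grasp_force: 30.0
```

>>> {"name": "jog_arm", "arguments": {
  "moves": [0,0,0,0,0,-0.02,0,0,0,0,0,0,-0.02,0,0,0,0,0,0,-0.0135,0,0,0,0,0,0,0,0,0,0,0,0,0,0,0]
}}

```text
time_s: 33.3
eef_pos: [0.4835, -0.2437, 0.1126]
eef_rot: [179.9, -0.0, 171.8]
wrist_force: [3.1, 3.1, -7.5]
gripper_width: 0.012
grasp_force: 30.0
```

>>> {"name": "jog_arm", "arguments": {
  "moves": [0,0,0.0417,0,0,0,0,0,0,0.0417,0,0,0,0,0,0,0.0417,0,0,0,0,0,0,0.0417,0,0,0,0,0,0,0.0417,0,0,0,0,0,0,0.0417,0,0,0,0,0,0,0.0417,0,0,0,0,0,0,0.0417,0,0,0,0,0,0,0,0,0,0,0]
}}

```text
time_s: 34.2
eef_pos: [0.4855, -0.2412, 0.1127]
eef_rot: [179.8, -0.1, 111.7]
wrist_force: [7.0, 8.9, -7.9]
gripper_width: 0.0116
grasp_force: 30.0
```

>>> {"name": "jog_arm", "arguments": {
  "moves": [0,0,0,0,0,0.008,0,0,0,0,0,0,0.008,0,0,0,0,0,0,0.003,0,0,0,0,0,0,0,0]
}}

```text
time_s: 34.6
eef_pos: [0.4855, -0.2412, 0.1054]
eef_rot: [179.8, -0.2, 111.9]
wrist_force: [7.5, 10.5, -5.0]
gripper_width: 0.0116
grasp_force: 30.0
```

>>> {"name": "jog_arm", "arguments": {
  "moves": [0,0,0,0,0,0.004,0,0,0,0,0,0,0,0]
}}

```text
time_s: 34.8
eef_pos: [0.4856, -0.2413, 0.105]
eef_rot: [179.8, -0.2, 111.9]
wrist_force: [2.8, 12.8, 8.3]
gripper_width: 0.0118
grasp_force: 30.0
```

>>> {"name": "jog_arm", "arguments": {
  "moves": [0,0,0,0,0,-0.003,0,0,0,0,0,0,0,0.5,0,0,0,0,0,0,0.5,0,0,0,0,0,0,0.5,0,0,0,0,0,0,0.5,0,0,0,0,0,0,0.5,0,0,0,0,0,-0.04,0.5,0,0,0,0,0,-0.1,0.5,0,0,0,0,0,-0.03,0.5,0,0,0,0,0,0,0.5,0,0,0,0,0,0,0.5]
}}

```text
time_s: 35.9
eef_pos: [0.4831, -0.2446, 0.1722]
eef_rot: [-180.0, -0.0, 111.8]
wrist_force: [-0.0, 0.4, 0.1]
gripper_width: 0.0437
grasp_force: 0.0
```

```bash
python3 - <<'E'
from h import *
a=np.radians(-7.95); ex=np.array([np.cos(a),np.sin(a)]); ey=np.array([-np.sin(a),np.cos(a)]); p=np.array([.5867,-.0652])
h=p-.112*ex-.015*ey
print('handle',h); plan(*(h-.045*ex),.16,171.95)
j=grab('scene'); b=j['color'][110:250,215:315]
cv2.imwrite('pics/s5.png',cv2.resize(cv2.convertScaleAbs(b,alpha=1.6),None,fx=4.2,fy=4.2,interpolation=cv2.INTER_CUBIC))
E
```

```text
handle [ 0.47370178 -0.06456524]
t 35.9 pos [ 0.4831 -0.2446  0.1722] rot [-1.7999e+02 -3.0000e-02  1.1176e+02] shift units [0.4826 0.0473 0.0307] min rows 5.0
wz units -0.3344
```

View pics/s5.png

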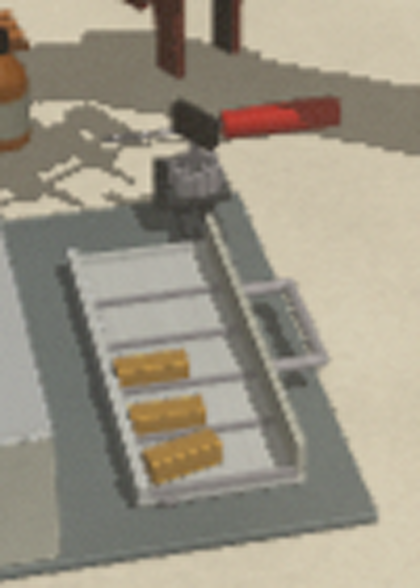

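The T-handle is parked up and turned, at (195,125). The lane-0 blank has been knocked askew, at about (182,455), so it must be re-seated before closing.

```bash
python3 - <<'E'
from h import *
brass('top',.038,roi=(235,300,165,210))
i=grab('top'); a=i['color'][160:235,222:352]
cv2.imwrite('pics/t6.png',cv2.resize(cv2.convertScaleAbs(a,alpha=1.6),(780,450),interpolation=cv2.INTER_CUBIC))
E
```

```text
top area 67 px [250.7 184.3] w [0.5951 0.0259] ang 5.4 len 0.05
top area 70 px [262.3 185.3] w [ 0.5905 -0.0149] ang 171.9 len 0.05
top area 72 px [276.8 187.1] w [ 0.583  -0.0661] ang 171.5 len 0.05
```

View pics/t6.png

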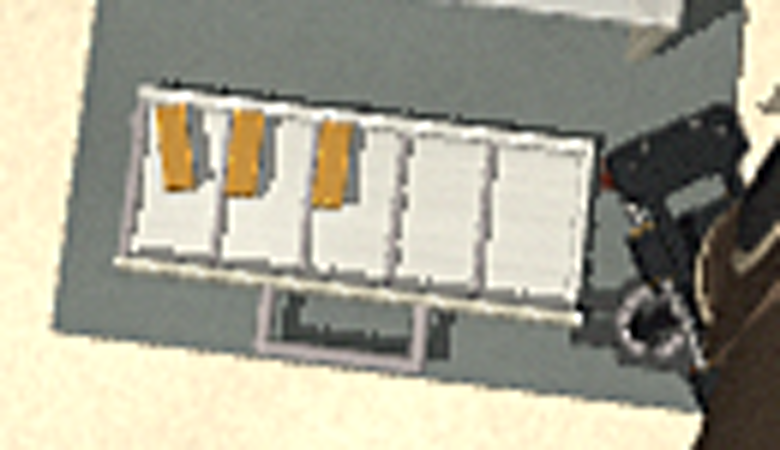

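Blank 0 is at px (175,147), turned to +5.4°. Blanks 1 and 2 are unmoved.

>>> {"name": "jog_arm", "arguments": {
  "moves": [0,0,0,0.0657,0.0644,0,0.36,0,0,0,0.0657,0.0644,0,0.36,0,0,0,0.0657,0.0644,0,0.36,0,0,0,0.0657,0.0644,0,0.36,0,0,0,0.0657,0.0644,0,0.36,0,0,0,0.0657,0.0644,0,0.36,0,0,0,0.0657,0.0644,0,0.36,0,0,0,0.0657,0.0644,0,0.36,0,0,-0.0454,0,0,0,0.36,0,0,-0.0454,0,0,0,0.36,0,0,-0.0454,0,0,0,0.36]
}}

```text
time_s: 37.15
eef_pos: [0.5964, 0.0272, 0.1713]
eef_rot: [-179.9, -0.1, 136.7]
wrist_force: [0.1, 0.2, 0.6]
gripper_width: 0.0317
grasp_force: 0.0
```

>>> {"name": "jog_arm", "arguments": {
  "moves": [0,0,-0.0454,0,0,0,0.36,0,0,-0.0454,0,0,0,0.36,0,0,-0.0454,0,0,0,0.36,0,0,-0.0454,0,0,0,0.36,0,0,-0.0454,0,0,0,0.36,0,0,-0.0454,0,0,0,0.36,0,0,0,0,0,0.1,0.36,0,0,0,0,0,0.08,0.36,0,0,0,0,0,0,0.36,0,0,0,0,0,0,0.36,0,0,0,0,0,0,0.36]
}}

```text
time_s: 38.25
eef_pos: [0.5979, 0.0268, 0.1022]
eef_rot: [180.0, 0.1, -174.7]
wrist_force: [0.6, -0.5, -0.1]
gripper_width: 0.0315
grasp_force: 0.0
```

```bash
python3 - <<'E'
from h import *
plan(.5965,.0270,.0455,185.4)
print(telemetry.read_state()['gripper_width'])
E
```

```text
t 38.2 pos [0.5979 0.0268 0.1022] rot [ 1.8000e+02  1.0000e-01 -1.7471e+02] shift units [0.0036 0.0008 0.1417] min rows 2.0
wz units -0.0006
0.031542977471746614
```

>>> {"name": "jog_arm", "arguments": {
  "moves": [0,0,0,0.0036,0.0008,0.06,0.36,0,0,0,0,0,0.05,0.36,0,0,0,0,0,0.015,0.36,0,0,0,0,0,0.0155,0.36,0,0,0,0,0,0,0.36]
}}

```text
time_s: 38.75
eef_pos: [0.5959, 0.0269, 0.0451]
eef_rot: [180.0, 0.0, -174.7]
wrist_force: [-0.1, -0.1, 0.5]
gripper_width: 0.0317
grasp_force: 0.0
```

>>> {"name": "jog_arm", "arguments": {
  "moves": [0,0,0,0,0,0,0,0,0,0,0,0,0,0,0,0,0,0,0,0,0,0,0,0,0,0,0,0]
}}

```text
time_s: 39.15
eef_pos: [0.5961, 0.027, 0.0455]
eef_rot: [180.0, 0.1, -174.7]
wrist_force: [-1.2, 0.8, 5.5]
gripper_width: 0.0177
grasp_force: 29.9
```

>>> {"name": "jog_arm", "arguments": {
  "moves": [0,0,0,0,0,-0.004,0,0,0,0,0.0125,0,0,0,0,0,0.0372,0,0,0,0,0,0,0.0372,0,0,0,0,0,0,0,0,0,0,0,0,0,0,0,0,0,0]
}}

```text
time_s: 39.75
eef_pos: [0.59, 0.0265, 0.046]
eef_rot: [-180.0, -0.0, 172.1]
wrist_force: [0.3, -0.1, -0.3]
gripper_width: 0.0177
grasp_force: 29.9
```

>>> {"name": "jog_arm", "arguments": {
  "moves": [0,0,0,0,0.005,0,0,0,0,0,0,0.005,0,0,0,0,0,0,0.005,0,0,0,0,0,0,0,0,0]
}}

```text
time_s: 40.15
eef_pos: [0.5914, 0.0329, 0.0463]
eef_rot: [180.0, 0.0, 172.0]
wrist_force: [-0.0, 0.0, -1.3]
gripper_width: 0.0175
grasp_force: 29.9
```

>>> {"name": "jog_arm", "arguments": {
  "moves": [0,0,0,0,0.005,0,0,0,0,0,0,0.005,0,0,0,0,0,0,0,0,0]
}}

```text
time_s: 40.45
eef_pos: [0.5919, 0.0368, 0.0462]
eef_rot: [180.0, 0.0, 171.9]
wrist_force: [0.5, -0.2, -2.0]
gripper_width: 0.0178
grasp_force: 29.9
```

>>> {"name": "jog_arm", "arguments": {
  "moves": [0,0,0,0,0.005,0,0,0,0,0,0,0,0,0]
}}

```text
time_s: 40.65
eef_pos: [0.5922, 0.0386, 0.0462]
eef_rot: [180.0, 0.0, 171.9]
wrist_force: [0.2, -0.2, -1.5]
gripper_width: 0.0174
grasp_force: 29.9
```

>>> {"name": "jog_arm", "arguments": {
  "moves": [0,0,0,0,0.005,0,0,0,0,0,0,0,0,0]
}}

```text
time_s: 40.85
eef_pos: [0.5922, 0.039, 0.0462]
eef_rot: [-179.9, -0.0, 171.8]
wrist_force: [-0.6, -4.7, 0.5]
gripper_width: 0.0176
grasp_force: 29.9
```

>>> {"name": "jog_arm", "arguments": {
  "moves": [0,0,0,0,0.004,0,0,0,0,0,0,0,0,0]
}}

```text
time_s: 41.05
eef_pos: [0.5922, 0.0391, 0.0462]
eef_rot: [-179.8, -0.0, 171.8]
wrist_force: [-2.0, -8.3, 1.2]
gripper_width: 0.0173
grasp_force: 30.0
```

>>> {"name": "jog_arm", "arguments": {
  "moves": [0,0,0,0,-0.009,-0.001,0,0,0,0,0,0,0,0]
}}

```text
time_s: 41.25
eef_pos: [0.5923, 0.0383, 0.0467]
eef_rot: [180.0, 0.0, 171.9]
wrist_force: [-0.3, -0.4, -1.5]
gripper_width: 0.0178
grasp_force: 29.9
```

>>> {"name": "jog_arm", "arguments": {
  "moves": [0,0,0,-0.004,0,0,0,0,0,0,-0.004,0,0,0,0,0,0,-0.004,0,0,0,0,0,0,-0.004,0,0,0,0,0,0,0,0,0,0]
}}

```text
time_s: 41.75
eef_pos: [0.5989, 0.0377, 0.0467]
eef_rot: [180.0, 0.0, 171.9]
wrist_force: [0.8, 0.3, -0.2]
gripper_width: 0.0176
grasp_force: 29.9
```

>>> {"name": "jog_arm", "arguments": {
  "moves": [0,0,0,-0.003,0,0,0,0,0,0,-0.003,0,0,0,0,0,0,-0.003,0,0,0,0,0,0,-0.003,0,0,0]
}}

```text
time_s: 42.15
eef_pos: [0.6032, 0.0369, 0.0466]
eef_rot: [180.0, -0.0, 171.9]
wrist_force: [-1.3, 1.1, -1.8]
gripper_width: 0.0178
grasp_force: 29.9
```

>>> {"name": "jog_arm", "arguments": {
  "moves": [0,0,0,-0.003,0,0,0,0,0,0,-0.003,0,0,0,0,0,0,-0.003,0,0,0,0,0,0,-0.003,0,0,0]
}}

```text
time_s: 42.55
eef_pos: [0.6081, 0.036, 0.0466]
eef_rot: [180.0, -0.0, 171.9]
wrist_force: [-1.2, 0.9, -1.6]
gripper_width: 0.0177
grasp_force: 29.9
```

>>> {"name": "jog_arm", "arguments": {
  "moves": [0,0,0,0,0.004,0.001,0,0,0,0,0,0,0,0]
}}

```text
time_s: 42.75
eef_pos: [0.6085, 0.0366, 0.0463]
eef_rot: [-179.9, 0.0, 171.9]
wrist_force: [0.3, -3.0, -1.5]
gripper_width: 0.0171
grasp_force: 29.9
```

>>> {"name": "jog_arm", "arguments": {
  "moves": [0,0,0,-0.002,0.003,0.001,0,0,0,0,0,0,0,0]
}}

```text
time_s: 42.95
eef_pos: [0.6091, 0.0367, 0.0459]
eef_rot: [-179.9, 0.0, 171.8]
wrist_force: [-1.5, -6.2, 0.4]
gripper_width: 0.0176
grasp_force: 30.0
```

>>> {"name": "jog_arm", "arguments": {
  "moves": [0,0,0,0,-0.003,0,0,0,0,0,0,0,0,0.36,0,0,0,0,0,0,0.36,0,0,0,0,0,0,0.36,0,0,0,0,0,-0.02,0.36,0,0,0,0,0,-0.1,0.36,0,0,0,0,0,-0.1,0.36,0,0,0,0.08,0.08,-0.02,0,0,0,0,0.1,0.06,0,0,0,0,0,0.1,0.06,0,0,0,0,0,0.1,0.06,0,0,0,0,0,0.1,0.06,0,0]
}}

```text
time_s: 44.15
eef_pos: [0.4356, 0.1926, 0.1427]
eef_rot: [179.9, 0.1, 171.9]
wrist_force: [-0.0, 1.2, 0.6]
gripper_width: 0.0006
grasp_force: 0.0
```

>>> {"name": "jog_arm", "arguments": {
  "moves": [0,0,0,0,0.1,0,0,0,0,0,0,0.1,0,0,0,0,0,0,0.1,0,0]
}}

```text
time_s: 44.45
eef_pos: [0.4538, 0.3121, 0.143]
eef_rot: [179.9, 0.1, 171.9]
wrist_force: [0.2, -0.9, 0.4]
gripper_width: 0.0005
grasp_force: 0.0
```

```bash
python3 - <<'E'
from h import *
brass('top',.038,roi=(235,300,165,210))
i=grab('top'); a=i['color'][160:235,222:352]
j=grab('scene'); b=j['color'][110:240,215:315]
f=lambda c,w,h:cv2.resize(cv2.convertScaleAbs(c,alpha=1.6),(w,h),interpolation=cv2.INTER_CUBIC)
cv2.imwrite('pics/m7.png',np.hstack([f(a,507,293),np.zeros((293,10,3),np.uint8),f(b,225,293)]))
E
```

```text
top area 73 px [248.2 180.6] w [0.6082 0.0348] ang 172.3 len 0.049
top area 70 px [262.6 182.5] w [ 0.6002 -0.0158] ang 178.8 len 0.046
top area 71 px [277.2 184.4] w [ 0.5931 -0.0676] ang 171.5 len 0.05
```

View pics/m7.png

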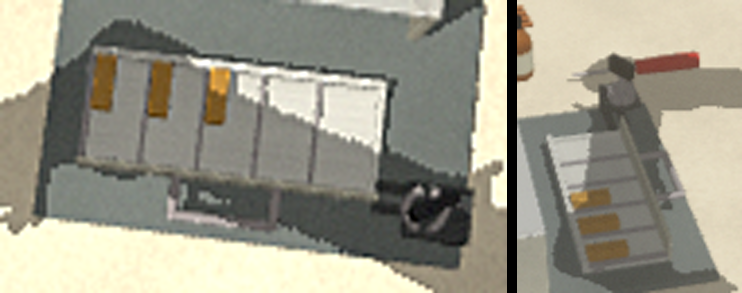

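All three blanks are flush again, and all moved 10 mm with the drawer. Now I'll put the closed fingers in front of the handle.

>>> {"name": "jog_arm", "arguments": {
  "moves": [0,0,0,-0.0147,-0.1029,0,0,0,0,0,-0.0147,-0.1029,0,0,0,0,0,-0.0147,-0.1029,0,0,0,0,0,-0.0147,-0.1029,0,0,0,0,0,-0.0147,-0.1029,0,0,0,0,0,-0.0147,-0.1029,0,0,0,0,0,-0.0147,-0.1029,0,0,0,0,0,-0.0147,-0.1029,0,0,0,0,0,-0.0147,-0.1029,0,0,0,0,0,0.0025,0,0,0,0,0,0,0,0,0,0]
}}

```text
time_s: 45.7
eef_pos: [0.4523, -0.0653, 0.1422]
eef_rot: [180.0, 0.0, 171.7]
wrist_force: [0.1, 0.2, 0.7]
gripper_width: 0.0006
grasp_force: 0.0
```

```bash
python3 - <<'E'
from h import *
plan(.452,-.0615,.047,172.05)
E
```

```text
t 45.7 pos [ 0.4523 -0.0653  0.1422] rot [179.99   0.   171.69] shift units [0.0022 0.0091 0.2379] min rows 2.0
wz units -0.002
```

Descend, then advance slowly to touch the bar.

>>> {"name": "jog_arm", "arguments": {
  "moves": [0,0,-0.002,0.002,0.009,0.08,0,0,0,0,0,0,0.08,0,0,0,0,0,0,0.077,0,0,0,0,0,0,0,0,0,0,0,-0.01,0,0,0,0,0,0,-0.01,0,0,0,0,0,0,-0.01,0,0,0,0,0,0,-0.01,0,0,0,0,0,0,0,0,0,0]
}}

```text
time_s: 46.6
eef_pos: [0.4698, -0.0625, 0.0478]
eef_rot: [180.0, 0.1, 172.3]
wrist_force: [0.3, -0.2, -0.9]
gripper_width: 0.0004
grasp_force: 0.0
```

>>> {"name": "jog_arm", "arguments": {
  "moves": [0,0,0,-0.01,0,0,0,0,0,0,-0.012,0,0,0,0,0,0,-0.014,0,0,0,0,0,0,-0.016,0,0,0,0,0,0,-0.018,0,0,0,0,0,0,-0.018,0,0,0,0,0,0,-0.018,0,0,0,0,0,0,-0.018,0,0,0,0,0,0,-0.018,0,0,0]
}}

```text
time_s: 47.5
eef_pos: [0.5255, -0.0703, 0.0469]
eef_rot: [-180.0, -0.0, 172.3]
wrist_force: [-2.2, -1.2, 0.4]
gripper_width: 0.0001
grasp_force: 0.7
```

>>> {"name": "jog_arm", "arguments": {
  "moves": [0,0,0,-0.018,0,0,0,0,0,0,-0.018,0,0,0,0,0,0,-0.018,0,0,0,0,0,0,-0.015,0,0,0,0,0,0,-0.012,0,0,0,0,0,0,-0.01,0,0,0,0,0,0,0,0,0,0]
}}

```text
time_s: 48.2
eef_pos: [0.5619, -0.0749, 0.0471]
eef_rot: [180.0, 0.1, 172.3]
wrist_force: [0.5, 0.2, 0.4]
gripper_width: 0.0005
grasp_force: 0.0
```

>>> {"name": "jog_arm", "arguments": {
  "moves": [0,0,0,-0.008,0,0,0,0,0,0,-0.008,0,0,0,0,0,0,0,0,0,0]
}}

```text
time_s: 48.5
eef_pos: [0.5666, -0.0756, 0.0468]
eef_rot: [180.0, -0.1, 172.3]
wrist_force: [-2.2, 0.4, -0.3]
gripper_width: 0.0006
grasp_force: 1.2
```

>>> {"name": "jog_arm", "arguments": {
  "moves": [0,0,0,-0.006,0,0,0,0,0,0,-0.006,0,0,0,0,0,0,0,0,0,0]
}}

```text
time_s: 48.8
eef_pos: [0.5725, -0.0764, 0.047]
eef_rot: [180.0, 0.0, 172.3]
wrist_force: [-0.9, -0.1, -0.5]
gripper_width: 0.0001
grasp_force: 0.5
```

>>> {"name": "jog_arm", "arguments": {
  "moves": [0,0,0,-0.006,0,0,0,0,0,0,-0.006,0,0,0,0,0,0,0,0,0,0]
}}

```text
time_s: 49.1
eef_pos: [0.5756, -0.0769, 0.0468]
eef_rot: [180.0, -0.2, 172.3]
wrist_force: [-7.9, 2.7, 4.7]
gripper_width: 0.0006
grasp_force: 3.5
```

>>> {"name": "jog_arm", "arguments": {
  "moves": [0,0,0,-0.005,0,0,0,0,0,0,0,0,0,0]
}}

```text
time_s: 49.3
eef_pos: [0.5757, -0.0769, 0.0466]
eef_rot: [180.0, -0.4, 172.3]
wrist_force: [-12.4, 2.6, 8.4]
gripper_width: 0.0005
grasp_force: 6.2
```

>>> {"name": "jog_arm", "arguments": {
  "moves": [0,0,0,-0.005,0,0,0,0,0,0,0,0,0,0]
}}

```text
time_s: 49.5
eef_pos: [0.5758, -0.0769, 0.0463]
eef_rot: [180.0, -0.6, 172.3]
wrist_force: [-17.4, 2.6, 11.6]
gripper_width: 0.0004
grasp_force: 8.8
```

>>> {"name": "jog_arm", "arguments": {
  "moves": [0,0,0,-0.005,0,0,0,0,0,0,0,0,0,0]
}}

```text
time_s: 49.7
eef_pos: [0.576, -0.077, 0.0461]
eef_rot: [180.0, -0.8, 172.3]
wrist_force: [-23.2, 3.2, 17.1]
gripper_width: 0.0004
grasp_force: 11.8
```

>>> {"name": "jog_arm", "arguments": {
  "moves": [0,0,0,-0.005,0,0,0,0,0,0,0,0,0,0]
}}

```text
time_s: 49.9
eef_pos: [0.5761, -0.077, 0.0457]
eef_rot: [180.0, -1.0, 172.3]
wrist_force: [-28.4, 4.0, 20.1]
gripper_width: 0.0004
grasp_force: 14.4
```

Hard stop reached: 28 N with no travel, at the predicted home position. Backing off.

>>> {"name": "jog_arm", "arguments": {
  "moves": [0,0,0,0.03,0,0,0,0,0,0,0.06,0,0,0,0,0,0,0.08,0,0,0,0,0,0,0.04,0,-0.1,0,0,0,0,0,0,-0.12,0,0,0,0,0,0.1,-0.05,0,0,0,0,0,0.11,0,0,0,0,0,0,0.11,0,0,0,0,0,0,0.11,0,0,0,0,0,0,0.11,0,0,0,0,0,0,0.11,0,0,0,0,0,0,0,0,0]
}}

```text
time_s: 51.1
eef_pos: [0.5371, 0.1987, 0.1554]
eef_rot: [179.7, 0.1, 172.7]
wrist_force: [0.0, -0.3, -0.7]
gripper_width: 0.0006
grasp_force: 0.0
```

```bash
python3 - <<'E'
from h import *
a=np.radians(-7.95); ex=np.array([np.cos(a),np.sin(a)])
print('expected', [np.round(np.array(p)+.12*ex,4) for p in((.5984,.0356),(.5909,-.0148),(.5828,-.0662))])
brass('top',.038,roi=(235,330,120,210))
i=grab('top'); A=i['color'][120:235,222:352]
j=grab('scene'); b=j['color'][110:250,160:320]
f=lambda c,w,h:cv2.resize(cv2.convertScaleAbs(c,alpha=1.6),(w,h),interpolation=cv2.INTER_CUBIC)
cv2.imwrite('pics/m8.png',np.hstack([f(A,396,350),f(b,400,350)]))
E
```

```text
expected [array([0.7172, 0.019 ]), array([ 0.7097, -0.0314]), array([ 0.7016, -0.0828])]
```

View pics/m8.png

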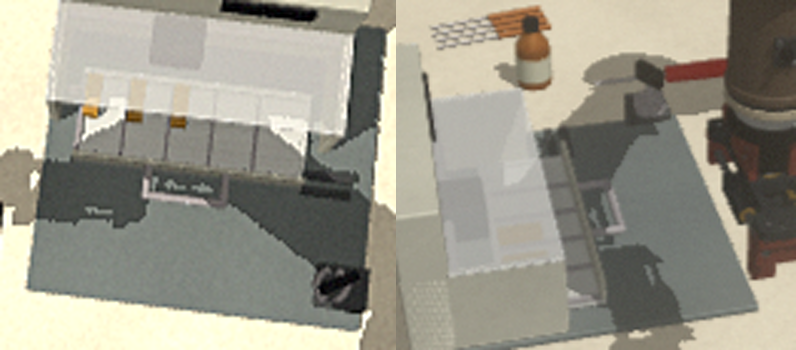

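The drawer is home. The three blanks show in line through the clear roof at (93,97), (135,102) and (178,107), and the T-handle is parked turned at (340,285). Handing in.

```bash
python3 -c "
from h import *
print(order.sign_off())"
```

```text
the job is handed in; nothing more can be done
None
```

I handed the job in with all three blanks against their stops in lanes 0–2, the plunger parked in its rest notch and the drawer pushed home. The lane-0 blank got knocked askew after loading, so I re-seated it before closing; sign-off returned no verdict.

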